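# Turn a tray of switchs over into a second tray in an indexing turn-over fixture

## Robot

A 7-joint arm with a two-finger parallel gripper is mounted at the origin on the work surface. World frame = base frame: x ahead of the robot, y to its left, z up, the work surface at z = 0. Lengths are in m, angles in rad, forces in N, time in s.
With the tool pointing down it reaches from about 0.4 to 0.85 m from the base axis. Payload 6.9 kg.
Tool frame: the origin (TCP) lies at the very end of the fingers, on their centre line; the grasp point (between the pads) lies 19 mm behind it (manip.pinch_z is the distance from the TCP to the grasp point, in m); z points along the fingers, y is the line along which they close (so a half turn about z gives the same grasp; the last joint's range is limited). The gripper opens to 85 mm and grips with 20 to 120 N. Pads are 22 mm wide; open, the fingers measure 114 mm over their backs; the gripper's body (76 mm by 85 mm) begins 54 mm behind the grasp point. The pads swing forward as they close: fully open they stand 13 mm farther back than shut.
Start: joints at [-1.145, 0.507, -0.238, 1.5, 0.126, 1.149, -0.155], TCP at [0.197, 0.593, 0.208] pointing down, gripper open.
Joint ranges: [-3.08, 3.08], [-0.24, 2.05], [-1.43, 1.35], [0, 2.5], [-1.52, 4.66], [0.17, 1.96], [-2.89, 2.89]. Speed limits (rad/s): [2.39, 2.39, 3.14, 3.14, 3.14, 3.14, 3.14].

## Interface

Orientations are given as a unit quaternion [w, x, y, z].
In Python, from cell import manip gives the robot as it stands.
- The arm moves only by the shell command python3 -m pendant 'ROWS'. ROWS is JSON, a list of rows, each a list of 3 entries, a list of its own where there are three numbers: the shift along the tool's x, y, z normalised to -1 to 1, where 1 is 30 cm, then the turn, a rotation vector about the tool's x, y, z normalised to -1 to 1, where 1 is pi rad, then the closure, from -1 (fully open) to 1 (shut). A call has 1 to 10 rows; each row is the pose to reach, as a shift and turn from the pose commanded when the call began, along the tool's axes at that moment, turning the shorter way round; what a row does not reach only later rows make up. A row lasts 1/10 s, in which the tool goes at most 50 mm and 8.59 degrees, less where a joint would pass 70% of its speed; a pose out of reach is approached as far as the arm can. A call with a number of a shift or a turn outside -1 to 1 is refused whole. A call with a gripper value outside its range is refused whole. The fingers move at their own pace and stop on an object; the grip force is fixed at half the most. Time passes only in rows, so rows that repeat a pose let the fingers close. It gives the time, the measured TCP pose, the force, the opening and the grip force at its end, in the units of the state.
- manip.get_obs(): the state, without advancing time (a new reading comes with each control period).
- manip.grab_frame(name): name is "side" or "top"; returns a dict with "pixels" (384x512x3 uint8, red, green, blue), "z_map" (384x512 float32, m along the optical axis (not along the pixel's ray), 0 where there is no reading), "camera_matrix" (3x3 intrinsics, pixels), "origin" and "attitude" of the camera in the world. Camera axes: x right, y down, z forward; pixel columns grow to the right and rows downward; lengths in m; the calibration is good to about 2 mm. A picture is of the moment at which its call begins.
- manip.job_done(): hands the job in; it is judged then, once.
The state is a dict: "time": time; "joint_positions": joint angles; "dq": joint speeds; "effort": joint torques, N m; "tool_pos": TCP position; "tool_rot": TCP orientation; "force": force on the tool from outside, world axes, zero at the start; "moment": the same for the moment, N m; "grip_width": finger opening in m; "grasp_force": force on a finger pad.
Only numpy, scipy, OpenCV 4.12 (cv2) and the standard library are available. Lean on these libraries where they do the work, as an engineer would, in place of code of your own. Each camera call takes 0.05 s, during which the arm holds its last target. There are 200 camera calls.

## Task

Put every loose switch, pins down, into a free pocket of the grey tray in the turn-over fixture, then lay the empty orange tray face-down on top of it, pull the red index knob and move the yellow slide on one notch so that it locks over the pair, and crank the fixture right over. Then index the slide one more notch until the pin has sprung home, lift the emptied grey tray off and lay it flat, lying wholly on the black pad that the orange tray came from, leaving every switch pins-up in the orange tray in the fixture. Do not disturb the other things on the bench.

Things in the scene. Friction and masses are not known exactly. Their poses are not given: they have to be found in the camera images.
- fixture_mid (a point): centre of the turn-over fixture, 100 mm above the bench, on its level turning axis; fixed. z up, axis along its y, +x away from the robot. A frame open above and below turns between end posts (108 mm high, at y -144, +90). Trays lie in it, length along x, width along y, centred here: the lower fills z -14..0, the upper z 0..+14 mm
- nest_upper (a point): where the centre of the upper tray comes to lie (107 mm above the bench); fixed, axes as the fixture. Rails and corner guides leave 2.5 mm play at the ends and 2 mm at the sides and flare 2.5 mm wider at the top as a lead-in, up to 15 mm above the axis. Corner guides stand at |x| 54..63, so the middle of the trays' long sides is free for fingers (frame's cross plate at y +78, slide's cross bar at y -123 mm + slide)
- turn (a joint): angle of the turning frame, rad: 0 at the start, pi when turned right over; stops at both. The weighted crank side makes it fall back to the nearer stop when let go (0.25 N m at most, from level)
- crank_handle (a point): middle of the red crank grip, a free-spinning round bar 14 mm thick, 60 mm long, parallel to the axis, 70 mm from it, at fixture y +152 mm. At turn = 0 it is on the robot's side (fixture x -70) at axis height; as turn grows it rises over the top and comes down on the far side (x +70)
- slide (a joint): yellow slide along fixture +y, m: notches at 0 (start), 0.033, 0.066; always moves to +y, turned over or not; friction 1 N. At 0 its lower tabs carry the trays, top open; at 0.033 tabs lie over and under both tray ends (6 mm overlap, 1.5 mm play); at 0.066, frame turned over, the tabs below carry the pair and the top is open again
- plunger (a joint): how far the spring index knob is pulled out, m: 0 home, stop at 0.012; 2.5 N at home, 5.5 N at the stop. Pulled out more than 0.006 it frees the slide; let go, it springs home once its pin is at a notch (2 mm play either way)
- index_knob (a point): centre of the red index knob on the slide: 22 mm round, 26 mm long, with a 30 mm end flange 13 mm farther out, axis along fixture x, at axis height, fixture y = -55 mm + slide. At turn = 0 on the robot's side (fixture x -101), pulled towards the robot; at turn = pi on the far side (x +101), pulled away from the robot
- tray_a_mid (a point): grey tray, 120 x 40 x 14 mm, 120 g, face up in the fixture; point at its centre, half-way up; z out of its open face, x along its length. Four pockets in a row at x -36, -12, +12, +36 mm, each 21 x 21 mm, 9 mm deep (floor 2 mm below this point, rim 7 mm above): a switch stands 7.5 mm out of the rim. One pocket is filled at the start
- tray_b_mid (a point): orange tray, same sizes, empty, face-down on the black pad at the start; point at its centre, half-way up; its z points out of its UNDERSIDE (up while it lies face-down, down when face-up), x along its length
- pad: black rubber pad, fixed on the bench, 180 (x) x 130 (y) x 4 mm; origin at the centre of its underside
- switch0_mid (a point): push-button switch: blue body 14 x 14 x 7 mm (with the pins below) and a narrower white cap 11 x 11 x 9.5 mm on top, 16.5 mm high in all; point at its centre, half-way up; z up when it stands pins-down as at the start; in the third pocket (x +12 mm) of the grey tray at the start
- switch1_mid (a point): push-button switch: blue body 14 x 14 x 7 mm (with the pins below) and a narrower white cap 11 x 11 x 9.5 mm on top, 16.5 mm high in all; point at its centre, half-way up; z up when it stands pins-down as at the start; loose on the bench to the right of the fixture at the start, or absent
- switch2_mid (a point): push-button switch: blue body 14 x 14 x 7 mm (with the pins below) and a narrower white cap 11 x 11 x 9.5 mm on top, 16.5 mm high in all; point at its centre, half-way up; z up when it stands pins-down as at the start; loose on the bench to the right of the fixture at the start, or absent
- switch3_mid (a point): push-button switch: blue body 14 x 14 x 7 mm (with the pins below) and a narrower white cap 11 x 11 x 9.5 mm on top, 16.5 mm high in all; point at its centre, half-way up; z up when it stands pins-down as at the start; loose on the bench to the right of the fixture at the start, or absent
- board: green circuit board 110 x 85 mm, not part of the job; origin at its underside
- spool: steel solder spool, 56 mm across, 40 high, not part of the job; origin at its underside
- flux: amber jar, 32 mm across, 48 high, not part of the job; origin at its underside
- driver: yellow screwdriver, 170 mm long, lying, not part of the job; origin at its underside or end
- cup: small blue bowl, 66 mm across, 45 high, not part of the job; origin at its underside
- eraser: white block 50 x 22 x 14 mm, not part of the job; origin at its underside
- meter: yellow meter 150 x 75 x 34 mm, not part of the job; origin at its underside
Mind the look-alikes: they are no part of the job. There is more than one size of the part that bears tray_a_mid; the job needs the middle-sized.

How it is judged:
By the outcome, as a careful person would: the job done as asked, in the order asked, and still so for the second after the job is handed in, with the robot touching nothing.
Of switch1, switch2, switch3 only 2 to 3 are there at a start; the rules pass over those that are not, and their reading is None.
At some moment in a run one of tray_b may be knocked a few centimetres aside while the robot is not near it.
It also fails if it takes over 210 s, if anything falls off the work surface, if the arm or the gripper's body presses on something with over 40 N, if the wrist force passes 120 N, or if a joint passes its speed limit or range.

## Working session

There is one attempt and no reset: what is moved stays moved. The work goes in short steps, Python scripts to look and compute and a shell command to move; the robot and the scene stay as the last step left them, time stands still between calls to the robot, and variables do not carry over. Pictures are saved under pics/ and viewed, at most 14 in all, crops included, and the job is handed in when it is done.

```bash
ls; mkdir -p pics
cat > h.py <<'E'
import numpy as np, cv2
from cell import manip
from scipy.spatial.transform import Rotation as R
def rot(q): q=np.array(q,float); return R.from_quat(q[[1,2,3,0]]).as_matrix()
def grab(n):
    f=manip.grab_frame(n); np.savez(''+n+'.npz',**{k:np.array(v) for k,v in f.items()}); return f
def load(n): return dict(np.load(''+n+'.npz'))
def att(f):
    a=np.array(f['attitude'],float); return a if a.shape==(3,3) else rot(a)
def cloud(f):
    K=np.array(f['camera_matrix']);z=f['z_map'];v,u=np.indices(z.shape)
    P=np.stack([(u-K[0,2])/K[0,0]*z,(v-K[1,2])/K[1,1]*z,z],-1)
    return P@att(f).T+np.array(f['origin'])
def save(f,name,box=None,s=1):
    im=f['pixels'][...,::-1]
    if box: im=im[box[1]:box[3],box[0]:box[2]]
    cv2.imwrite('pics/'+name+'.png',cv2.resize(im,None,fx=s,fy=s,interpolation=cv2.INTER_CUBIC))
E
python3 - <<'E'
from h import *
for n in('top','side'):
    f=grab(n); save(f,n+'0',s=1.5); print(n,f['origin'],f['attitude'],f['camera_matrix'])
o=manip.get_obs(); print(o, manip.pinch_z)
E
```

```text
pics
top [0.40145404 0.00149224 1.41168954] [ 0.04138529 -0.70153969  0.70976101 -0.04866853] [[466.7223508    0.         253.15874839]
 [  0.         466.7223508  189.08841396]
 [  0.           0.           1.        ]]
side [ 0.18748629 -0.92398481  0.85105684] [-0.43572459  0.88100689 -0.16343941  0.08519683] [[414.54630171   0.         256.63651595]
 [  0.         414.54630171 191.9065232 ]
 [  0.           0.           1.        ]]
{'time': 0.1, 'joint_positions': array([-1.14447844,  0.50823512, -0.2375352 ,  1.50101648,  0.12568099,
        1.14891599, -0.1547978 ]), 'dq': array([ 0.00186943, -0.00149598, -0.00020538, -0.00391866,  0.00255328,
        0.00057064,  0.00104648]), 'effort': array([-4.61436692e-03, -6.21829319e+01, -2.19452061e+00, -2.50204289e+01,
        1.25977464e-02,  7.87771598e-03, -4.29943185e-06]), 'tool_pos': array([0.19699894, 0.59262991, 0.207434  ]), 'tool_rot': array([-1.20506353e-04,  1.59718169e-01,  9.87162335e-01, -7.85344372e-04]), 'force': array([ 0.2787364 ,  0.31515474, -0.14753743]), 'moment': array([ 0.04113909,  0.00141255, -0.00211198]), 'grasp_force': 0.0, 'grip_width': 0.08552863785954594} 0.0187
```

View pics/top0.png

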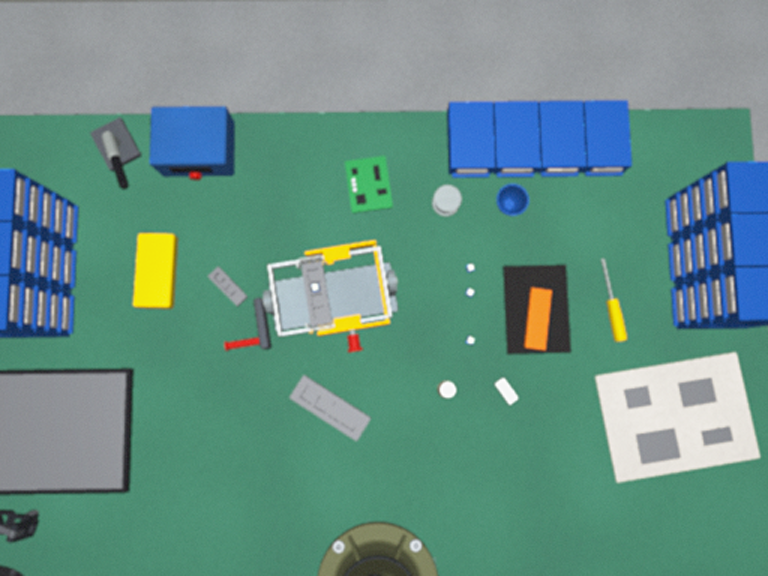

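View pics/side0.png

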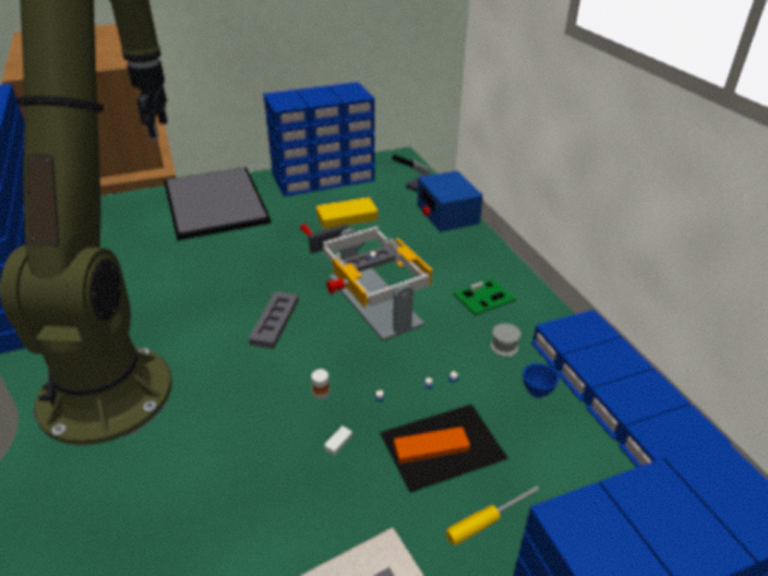

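The top view shows three loose white-capped switches at about (471,267), (471,292) and (471,340) in the 1.5x picture. The orange tray is on its pad at (538,319), the fixture is near (330,288), and the grey look-alikes lie outside it. Next I'll enlarge and measure.

Run:
```python
from h import *
f=load('top'); P=cloud(f); im=f['pixels'].astype(int)
save(f,'fix0',(140,150,275,245),5.9)
hsv=cv2.cvtColor(f['pixels'],cv2.COLOR_RGB2HSV)
def blobs(m,name,mn=3):
    n,l,st,c=cv2.connectedComponentsWithStats(m.astype(np.uint8))
    for i in range(1,n):
        if st[i,4]>=mn:
            s=l==i; q=P[s]; uv=np.argwhere(s)[:,::-1].astype(np.float32); r=cv2.minAreaRect(np.c_[q[:,1],q[:,0]].astype(np.float32))
            print(name,st[i,4],c[i].round(1),'mean',q.mean(0).round(4),'zmax',q[:,2].max().round(4),'rect(y,x)',np.round(r[0],4),np.round(r[1],4),round(r[2],1))
H,S,V=[hsv[...,i] for i in range(3)]
blobs((H<14)&(H>5)&(S>180)&(V>150),'orange',20)
roi=np.zeros(H.shape,bool); roi[170:235,300:325]=1
blobs(roi&(S<90)&(V>150),'white')
roi[:]=0; roi[170:240,325:390]=1
blobs(roi&(V<40),'pad',50)
roi[:]=0; roi[150:240,140:270]=1
blobs(roi&((H<5)|(H>172))&(S>150),'red',5)
blobs(roi&(H>18)&(H<32)&(S>150),'yellow',5)
# post/top heights
roi[:]=0; roi[160:235,165:275]=1
for a,b in((.05,.08),(.09,.104),(.104,.112),(.112,.13)):
    blobs(roi&(P[...,2]>a)&(P[...,2]<b),'z%.3f'%a,25)
```

```text
white 33 [313.5 177.6] mean [ 0.6144 -0.1982  0.0082] zmax 0.0211 rect(y,x) [-0.1984  0.614 ] [0.0158 0.0201] 9.9
white 32 [313.3 194.2] mean [ 0.5636 -0.1961  0.0084] zmax 0.0221 rect(y,x) [-0.1961  0.5649] [0.0171 0.0187] 47.4
white 32 [313.5 226.5] mean [ 0.4658 -0.1939  0.0093] zmax 0.0228 rect(y,x) [-0.1947  0.4661] [0.0156 0.0168] 88.7
red 70 [235.6 228.4] mean [0.4586 0.0371 0.11  ] zmax 0.1179 rect(y,x) [0.037  0.4587] [0.0284 0.0197] 79.2
red 99 [160.8 228.6] mean [0.4609 0.2464 0.1015] zmax 0.1114 rect(y,x) [0.2528 0.4637] [0.0198 0.0762] 81.4
yellow 262 [225.8 167.1] mean [0.6316 0.0636 0.1112] zmax 1.4117 rect(y,x) [0.0115 0.5582] [0.2833 0.136 ] 60.7
yellow 64 [253.2 186.8] mean [ 0.5766 -0.0133  0.0984] zmax 0.109 rect(y,x) [-0.0126  0.5805] [0.1323 0.0045] 80.9
yellow 241 [233.6 216.4] mean [0.4907 0.0418 0.1306] zmax 1.4117 rect(y,x) [0.048  0.4709] [0.1309 0.1041] 17.7
z0.090 524 [210.7 195.3] mean [0.5534 0.1074 0.098 ] zmax 0.104 rect(y,x) [0.1058 0.5528] [0.1256 0.0479] 81.8
z0.104 26 [249.4 167.5] mean [ 0.6305 -0.0032  0.107 ] zmax 0.1112 rect(y,x) [-0.0026  0.6
[... 565 characters left out ...]
5] [0.0196 0.039 ] 0.4
z0.104 25 [168.4 227.8] mean [0.4624 0.2242 0.1071] zmax 0.1114 rect(y,x) [0.2241 0.4619] [0.02   0.0113] 0.8
z0.112 234 [225.4 167.6] mean [0.6287 0.0642 0.1191] zmax 0.1291 rect(y,x) [0.0594 0.6268] [0.0262 0.1333] 80.4
z0.112 78 [256.8 190.4] mean [ 0.5639 -0.023   0.1155] zmax 0.1212 rect(y,x) [-0.0228  0.564 ] [0.1177 0.0059] 81.1
z0.112 357 [177.1 209.2] mean [0.5134 0.1986 0.1192] zmax 0.1295 rect(y,x) [0.199  0.5238] [0.1467 0.0416] 81.0
z0.112 58 [261.  186.7] mean [ 0.5737 -0.035   0.1175] zmax 0.1234 rect(y,x) [-0.0353  0.5739] [0.0343 0.0138] 81.0
z0.112 235 [233.6 216.2] mean [0.4919 0.0422 0.1193] zmax 0.1269 rect(y,x) [0.0386 0.4953] [0.0254 0.1326] 81.6
```

View pics/fix0.png

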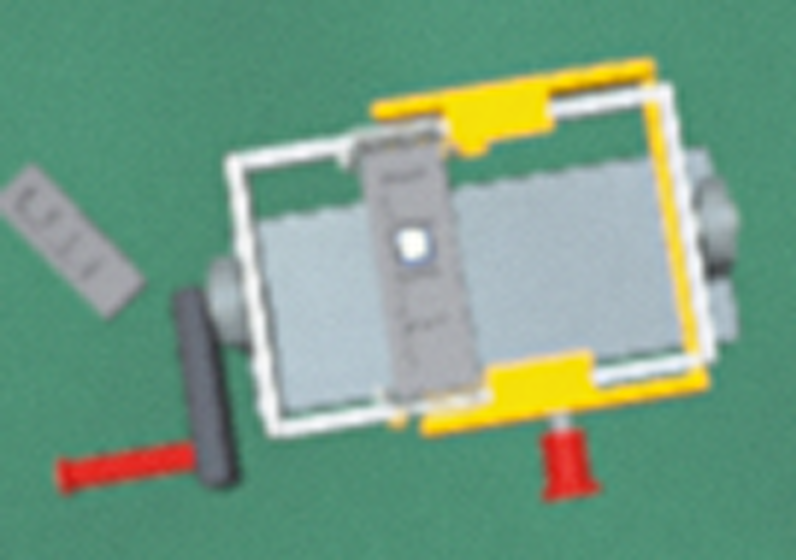

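The crop shows the grey tray at about (420,270) with its switch at (412,245). The knob is at (568,465), the crank grip at (125,465), and the fixture is yawed roughly +9°. I'll overlay a model at that guess, along with the tray, pad and switch estimates.

```bash
cat >> h.py <<'E'
def proj(f,p):
    K=np.array(f['camera_matrix']);q=(np.atleast_2d(p)-np.array(f['origin']))@att(f)
    return (q[:,:2]/q[:,2:])*[K[0,0],K[1,1]]+K[:2,2]
def ray(f,uv,z):
    K=np.array(f['camera_matrix']);uv=np.atleast_2d(uv).astype(float)
    d=np.c_[(uv-K[:2,2])/[K[0,0],K[1,1]],np.ones(len(uv))]@att(f).T;o=np.array(f['origin'])
    return o+d*((z-o[2])/d[:,2:])
def fx(c,th,p):
    p=np.atleast_2d(p).astype(float);C,S=np.cos(th),np.sin(th)
    return np.c_[c[0]+C*p[:,0]-S*p[:,1],c[1]+S*p[:,0]+C*p[:,1],c[2]+p[:,2]]
def draw(f,box,s,polys):
    im=cv2.resize(f['pixels'][...,::-1][box[1]:box[3],box[0]:box[2]],None,fx=s,fy=s,interpolation=cv2.INTER_CUBIC)
    for p in polys:
        q=((proj(f,p)+.5-box[:2])*s).astype(np.int32); cv2.polylines(im,[q],True,(255,0,255),1)
    return im
def rectp(hx,hy,z,cx=0,cy=0): return np.array([[cx-hx,cy-hy,z],[cx+hx,cy-hy,z],[cx+hx,cy+hy,z],[cx-hx,cy+hy,z]])
E
python3 - <<'E'
from h import *
f=load('top');g=load('side')
for F,n in((f,'top'),(g,'side')):
    hsv=cv2.cvtColor(F['pixels'],cv2.COLOR_RGB2HSV);H,S,V=[hsv[...,i].astype(int) for i in range(3)]
    def rc(m,z,lab,mn=10):
        k,l,st,cc=cv2.connectedComponentsWithStats(m.astype(np.uint8))
        for i in range(1,k):
            if st[i,4]>=mn:
                q=ray(F,np.argwhere(l==i)[:,::-1],z); r=cv2.minAreaRect((q[:,:2]*1000).astype(np.float32))
                print(n,lab,st[i,4],cc[i].round(1),'cen',(q.mean(0)*1000).round(1)[:2],'rect',np.round(r[0],1),np.round(r[1],1),round(r[2],1))
    rc((H<20)&(H>3)&(S>170)&(V>120)&((H<16)),.018,'orange',100)
    b=np.zeros(H.shape,bool)
    if n=='top': b[170:240,325:390]=1
    else: b[260:330,250:345]=1
    rc(b&(V<60),.004,'pad',100)
    b[:]=0
    if n=='top': b[170:235,300:325]=1
    else: b[240:270,245:310]=1
    rc(b&(S<110)&(V>140),.0165,'cap',3)
    rc(((H<5)|(H>172))&(S>150),.105,'red',20)
c=(.5537,.1073,.1);th=np.radians(9)
t=[fx(c,th,np.array(p)/1000) for p in (rectp(60,20,0),rectp(10.5,10.5,0,12,0),rectp(7,30,7,-70,152),rectp(13,11,0,-101,-55),rectp(1,15,0,-114,-55),rectp(54,1,8,0,-143))]
A=draw(f,(140,150,275,245),5.9,t); A=A[:, :796]
cv2.imwrite('pics/ov1.png',A)
B=draw(g,(190,130,300,230),7,t); cv2.imwrite('pics/ov2.png',cv2.resize(B[:600],None,fx=1,fy=1)[:, :796])
save(f,'right0',(295,165,395,240),8)
E
```

```text
top orange 163 [357.8 212. ] cen [ 507.5 -326.9] rect [ 507.1 -328.2] [ 44.4 123.7] 81.5
top pad 1566 [356.9 202.9] cen [ 536.3 -328.6] rect [ 528.3 -329.6] [172.7 123.1] 0.5
top cap 35 [313.5 177.7] cen [ 612.8 -197. ] rect [ 612.  -197.1] [15.2 18.5] 88.4
top cap 37 [313.  194.1] cen [ 563.  -194.2] rect [ 562.5 -193.4] [17.  19.4] 44.0
top cap 37 [313.6 226.3] cen [ 466.1 -193.2] rect [ 467.  -194.3] [18.1 17.9] 89.3
top red 36 [129.7 116. ] cen [784.3 339.1] rect [784.4 339.6] [20.3 11.8] 89.5
top red 70 [235.6 228.4] cen [458.8  37.2] rect [458.8  37.7] [28.4 19.6] 13.4
top red 99 [160.8 228.6] cen [460.8 245.8] rect [460.7 245.1] [12.3 62.3] 7.9
side orange 682 [287.2 294.9] cen [ 507.3 -330.1] rect [ 508.  -329.8] [ 43.8 121.8] 81.6
side pad 2018 [297.5 298.9] cen [ 532.8 -339.4] rect [ 528.3 -331.3] [179.2 129.6] 0.6
side cap 16 [302.3 249.1] cen [ 614.5 -198. ] rect [ 614.6 -198.1] [13.4 10.9] 30.3
side cap 13 [285.5 253.2] cen [ 563.6 -195.4] rect [ 563.3 -196.6] [11.9  8.4] 65.8
side cap 18 [252.8 261.5] cen [ 467.4 -192.5] rect [ 468.  -192.7] [11.  10.9] 69.2
side red 28 [203.6 152.8] cen [459.1 254.4] rect [459.7 253.7] [11.6 43.2] 11.4
side red 69 [223.2 189.7] cen [458.3  32.9] rect [460.1  32.3] [35.3 33.8] 89.4
```

View pics/ov1.png

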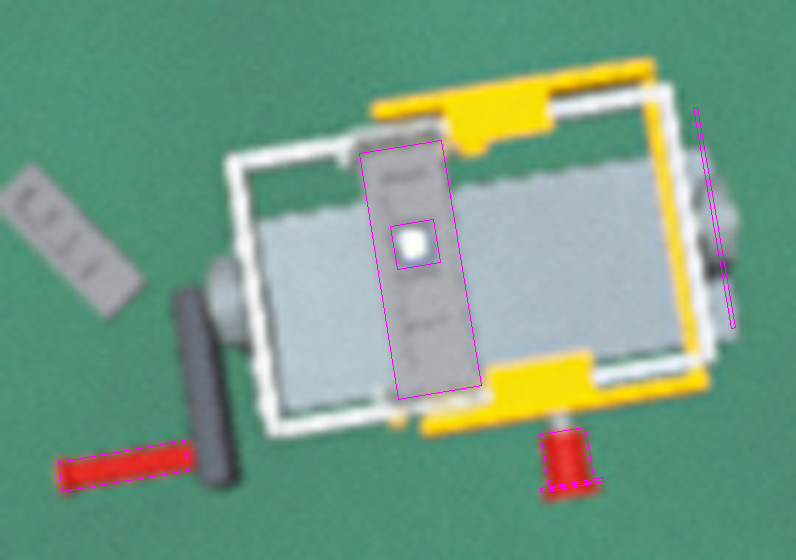

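View pics/ov2.png

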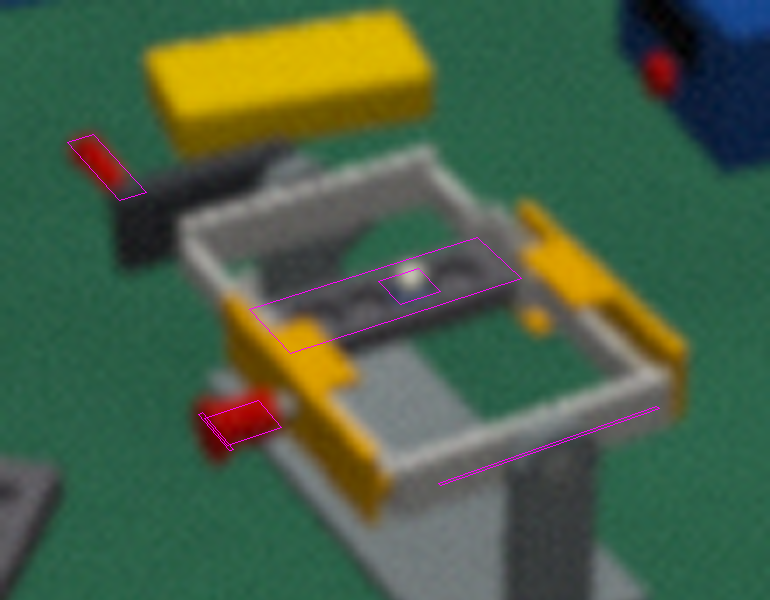

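View pics/right0.png

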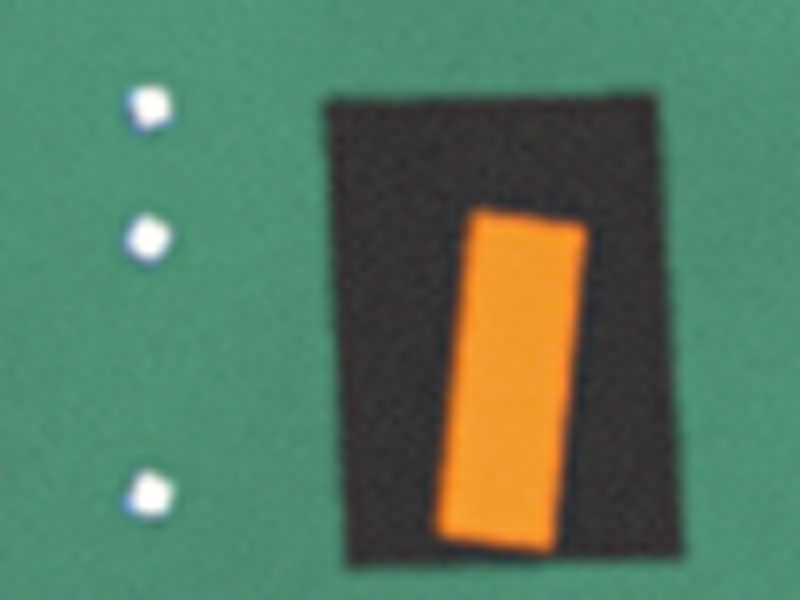

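The overlays match the tray, pocket, knob and crank to within about 2 mm. The orange tray lies at yaw -8.5° with its centre near (507,-329) mm, and the switches are near (613,-197), (563,-195) and (467,-193) mm. A closer look at the switches should give their yaw.

```bash
cat >> h.py <<'E'
C=np.array([.5537,.1073,.1]);TH=np.radians(9)
def plan(p,yaw,q0=None):
    """rows entry from current measured pose to TCP p, tool down, tool y axis at world yaw+90deg (x axis=-x at yaw)"""
    o=manip.get_obs();Rt=rot(o['tool_rot']);c,s=np.cos(yaw),np.sin(yaw)
    Rd=np.array([[-c,-s,0],[-s,c,0],[0,0,-1.]])
    t=(Rt.T@(np.array(p)-o['tool_pos']))/.3; r=R.from_matrix(Rt.T@Rd).as_rotvec()/np.pi
    print('plan',t.round(4),r.round(4),'at',o['tool_pos'].round(4),'w',round(o['grip_width'],4),'F',np.round(o['force'],1),'t',o['time'])
E
python3 - <<'E'
from h import *
f=load('top');g=load('side')
r=[]
for F,ps in((f,[(313.5,177.7),(313,194.1),(313.6,226.3)]),(g,[(302,250),(285.5,254),(252.8,262.5)])):
    r.append(np.hstack([cv2.resize(F['pixels'][int(v)-8:int(v)+9,int(u)-8:int(u)+9,::-1],(260,260),interpolation=cv2.INTER_CUBIC) for u,v in ps]))
cv2.imwrite('pics/sw.png',np.vstack(r))
plan([.6135,-.1975,.2],0)
E
```

```text
plan [-2.148  -2.0616  0.0281] [-5.000e-04 -1.000e-04 -1.021e-01] at [0.197  0.5926 0.2074] w 0.0855 F [ 0.3  0.3 -0.1] t 0.1
```

View pics/sw.png

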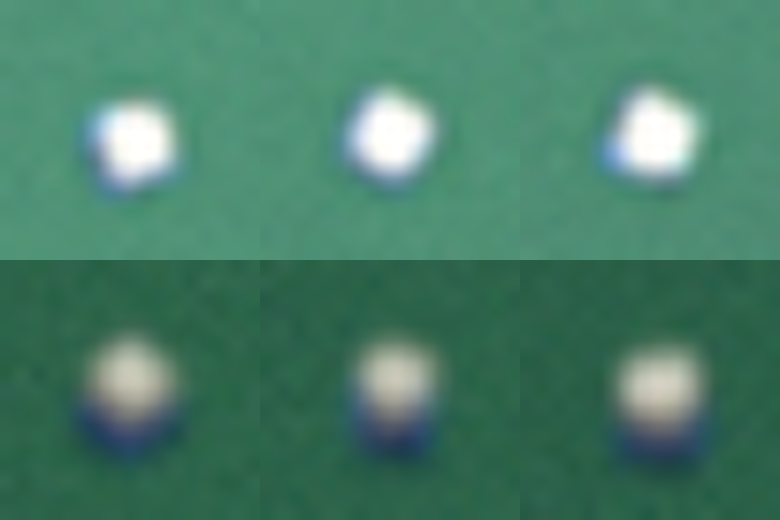

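The switches look turned, S2 the most, so I'll fit yaw and position by rendering.

```bash
cat > fit.py <<'E'
from h import *
from scipy.optimize import minimize
SS=8
def box(F,x,y,a,h,z0,z1,b,m):
    c=fx((x,y,0),a,np.vstack([rectp(h,h,z0),rectp(h,h,z1)])); q=(proj(F,c)+.5-b)*SS
    cv2.fillConvexPoly(m,cv2.convexHull(np.round(q).astype(np.int32)),1.)
def cost(F,u,v,x,y,a):
    b=np.array([int(u)-9,int(v)-9]);I=F['pixels'][b[1]:b[1]+19,b[0]:b[0]+19].astype(float).reshape(-1,3)
    ms=[]
    for h,z0,z1 in((.007,0,.007),(.0055,.007,.0165),(.0055,.0165,.0165)):
        m=np.zeros((19*SS,19*SS),np.float32);box(F,x,y,a,h,z0,z1,b,m);ms.append(m)
    A=[ms[0]*(1-ms[1]),ms[1]*(1-ms[2]),ms[2]]
    A=[cv2.resize(cv2.GaussianBlur(m,(0,0),.8*SS),(19,19),interpolation=cv2.INTER_AREA).ravel() for m in A]
    A=np.c_[np.array(A).T,np.ones(361)]
    s=np.linalg.lstsq(A,I,rcond=None)[0]; return ((A@s-I)**2).sum()
f,g=load('top'),load('side')
for F,lst in((f,[(313.5,177.7,.613,-.197),(313,194.1,.563,-.195),(313.6,226.3,.4665,-.193)]),(g,[(302,250,.6145,-.198),(285.5,254,.563,-.195),(252.8,262.5,.467,-.1925)])):
    for u,v,x,y in lst:
        r=[]
        for a in range(-45,45,6):
            o=minimize(lambda p:cost(F,u,v,p[0]/1000,p[1]/1000,np.radians(p[2]*3)),[x*1e3,y*1e3,a/3],method='Nelder-Mead',options=dict(initial_simplex=[[x*1e3,y*1e3,a/3],[x*1e3+2,y*1e3,a/3],[x*1e3,y*1e3+2,a/3],[x*1e3,y*1e3,a/3+2]],maxfev=80))
            r.append((o.fun,*o.x.round(1)[:2],round(o.x[2]*3,1)))
        r.sort(); print([(int(q[0]),)+q[1:] for q in r[:4]])
E
python3 fit.py
```

```text
[(17057, np.float64(613.9), np.float64(-197.4), np.float64(12.5)), (17472, np.float64(613.7), np.float64(-197.2), np.float64(-79.5)), (17530, np.float64(613.6), np.float64(-197.2), np.float64(13.6)), (18052, np.float64(613.8), np.float64(-197.3), np.float64(15.4))]
[(15056, np.float64(563.3), np.float64(-195.3), np.float64(-28.6)), (15283, np.float64(563.3), np.float64(-195.3), np.float64(60.6)), (16075, np.float64(563.5), np.float64(-195.4), np.float64(-21.9)), (16094, np.float64(563.5), np.float64(-195.5), np.float64(-24.8))]
[(21854, np.float64(466.4), np.float64(-193.6), np.float64(-26.4)), (21967, np.float64(466.6), np.float64(-193.7), np.float64(-21.6)), (22052, np.float64(466.5), np.float64(-193.5), np.float64(-16.9)), (22205, np.float64(466.5), np.float64(-193.7), np.float64(-19.8))]
[(8195, np.float64(614.9), np.float64(-196.0), np.float64(17.9)), (8308, np.float64(614.9), np.float64(-196.0), np.float64(21.3)), (8419, np.float64(614.7), np.float64(-196.4), np.float64(20.3)), (8446, np.float64(614.6), np.float64(-196.4), np.float64(21.4))]
[(10212, np.float64(563.9), np.float64(-194.3), np.float64(-13.9)), (10224, np.float64(563.9), np.float64(-194.4), np.float64(-14.0)), (10430, np.float64(564.0), np.float64(-194.3), np.float64(-42.5)), (10436, np.float64(563.9), np.float64(-194.5), np.float64(-42.6))]
[(10685, np.float64(467.4), np.float64(-191.5), np.float64(-34.8)), (11045, np.float64(467.3), np.float64(-191.5), np.float64(-35.1)), (11176, np.float64(467.2), np.float64(-191.9), np.float64(-30.8)), (11428, np.float64(467.4), np.float64(-191.6), np.float64(-0.1))]
```

```bash
python3 -m pendant '[[[-0.716,-0.687,0],[0,0,0],0.2],[[-0.716,-0.687,0],[0,0,0],0.2],[[-0.716,-0.687,0],[0,0,0],0.2],[[-0.716,-0.687,0],[0,0,0],0.2],[[-0.716,-0.687,0],[0,0,0],0.2],[[-0.716,-0.687,0],[0,0,0],0.2],[[-0.716,-0.687,0],[0,0,0],0.2]]'
python3 -m pendant '[[[-0.716,-0.687,0],[0,0,0],0.2],[[-0.716,-0.687,0],[0,0,0],0.2],[[-0.716,-0.687,0],[0,0,0],0.2],[[-0.716,-0.687,0],[0,0,0],0.2],[[-0.716,-0.687,0],[0,0,0],0.2],[[-0.716,-0.687,0],[0,0,0],0.2],[[-0.716,-0.687,0],[0,0,0],0.2]]'
python3 -c "
from h import *
plan([.6143,-.1968,.1],np.radians(14))"
```

```text
time: 0.8
tool_pos: [0.3394, 0.3229, 0.208]
tool_rot: [0.001, 0.165, 0.986, -0.002]
force: [0.9, 0.8, 0.9]
grip_width: 0.0343
grasp_force: 0.0
time: 1.5
tool_pos: [0.4772, 0.0598, 0.2079]
tool_rot: [0.001, 0.164, 0.986, -0.001]
force: [-0.5, 0.4, -0.4]
grip_width: 0.0342
grasp_force: 0.0
plan [-0.7093 -0.6597  0.3627] [-0.001   0.0003 -0.183 ] at [0.4772 0.0598 0.2079] w 0.0342 F [-0.5  0.4 -0.4] t 1.5
```

```bash
python3 -m pendant '[[[-0.709,-0.66,0.1],[0,0,-0.183],0.2],[[-0.709,-0.66,0.2],[0,0,-0.183],0.2],[[-0.709,-0.66,0.363],[0,0,-0.183],0.2],[[-0.709,-0.66,0.363],[0,0,-0.183],0.2],[[-0.709,-0.66,0.363],[0,0,-0.183],0.2],[[-0.709,-0.66,0.363],[0,0,-0.183],0.2],[[-0.709,-0.66,0.363],[0,0,-0.183],0.2],[[-0.709,-0.66,0.363],[0,0,-0.183],0.2],[[-0.709,-0.66,0.363],[0,0,-0.183],0.2],[[-0.709,-0.66,0.363],[0,0,-0.183],0.2]]'
python3 - <<'E'
from h import *
plan([.6143,-.1968,.0095],np.radians(14))
f=grab('top');g=grab('side')
A=cv2.resize(f['pixels'][140:220,270:360,::-1],None,fx=4.4,fy=5,interpolation=2)
u,v=proj(g,[.6143,-.1968,.05])[0].astype(int)
B=cv2.resize(g['pixels'][v-40:v+40,u-40:u+40,::-1],(400,400),interpolation=2)
cv2.imwrite('pics/g1.png',np.hstack([A[:400],B]))
E
```

```text
time: 2.5
tool_pos: [0.6145, -0.1859, 0.1001]
tool_rot: [0.0, -0.128, 0.992, 0.0]
force: [0.5, 0.6, 0.4]
grip_width: 0.0339
grasp_force: 0.0
plan [ 0.0102 -0.0353  0.3021] [0.0003 0.0003 0.0039] at [ 0.6145 -0.1859  0.1001] w 0.0339 F [0.5 0.6 0.4] t 2.5
```

View pics/g1.png

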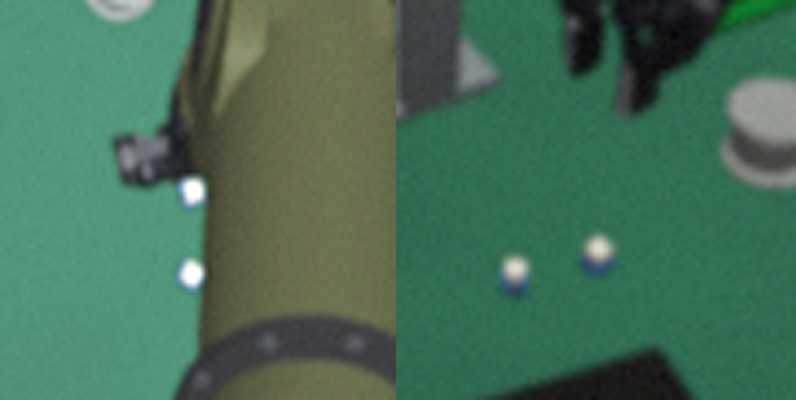

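The picture shows the open fingers above S1 at about (610,80) in the right half, with the cap below them at (598,250).

```bash
python3 -c "
from h import *
plan([.6143,-.1968,.04],np.radians(14))"
python3 -m pendant '[[[0.01,-0.035,0.2],[0,0,0],0.2],[[0.01,-0.035,0.2],[0,0,0],0.2],[[0.01,-0.035,0.2],[0,0,0],0.2],[[0.01,-0.035,0.2],[0,0,0],0.2]]'
python3 -c "
from h import *
plan([.6143,-.1968,.0095],np.radians(14))"
```

```text
plan [ 0.0098 -0.0331  0.2014] [0.     0.0004 0.0039] at [ 0.6146 -0.1865  0.1004] w 0.0342 F [ 0.8 -0.4  0.1] t 2.6
time: 3.0
tool_pos: [0.6145, -0.1988, 0.0405]
tool_rot: [0.0, -0.127, 0.992, 0.0]
force: [0.2, -0.1, 0.7]
grip_width: 0.0342
grasp_force: 0.0
plan [-0.0008  0.0068  0.1034] [-0.      0.0003  0.0033] at [ 0.6145 -0.1988  0.0405] w 0.0342 F [ 0.2 -0.1  0.7] t 3.0
```

```bash
python3 -m pendant '[[[-0.001,0.005,0.103],[0,0,0],0.2],[[-0.001,0.005,0.103],[0,0,0],0.2],[[-0.001,0.005,0.103],[0,0,0],0.2],[[-0.001,0.005,0.103],[0,0,0],1],[[-0.001,0.005,0.103],[0,0,0],1],[[-0.001,0.005,0.103],[0,0,0],1],[[-0.001,0.005,0.103],[0,0,0],1],[[-0.001,0.005,0.103],[0,0,0],1]]'
python3 -c "
from h import *
plan([.6143,-.1968,.15],np.radians(9))"
```

```text
time: 3.8
tool_pos: [0.6139, -0.198, 0.0086]
tool_rot: [0.0, -0.127, 0.992, -0.0]
force: [0.0, 1.0, 0.3]
grip_width: -0.0002
grasp_force: 0.0
plan [-0.0023  0.0035 -0.4713] [-0.      0.0001  0.0308] at [ 0.6139 -0.198   0.0086] w -0.0002 F [0.  1.  0.3] t 3.8
```

It closed on nothing, so I'll lift and look.

```bash
python3 -m pendant '[[[0,0,-0.25],[0,0,0],1],[[0,0,-0.25],[0,0,0],0.2],[[0,0,-0.25],[0,0,0],0.2],[[0,0,-0.25],[0,0,0],0.2],[[0,0,-0.25],[0,0,0],0.2]]'
python3 - <<'E'
from h import *
g=grab('side'); f=grab('top')
p=[[.6139,-.198,.008],[.6139,-.198,.0165],manip.get_obs()['tool_pos']]
print(p)
A=draw(g,(255,200,335,280),5,[np.array(q).reshape(1,3)+rectp(.003,.003,0) for q in p])
B=draw(f,(285,140,365,220),5,[np.array(q).reshape(1,3)+rectp(.003,.003,0) for q in p])
cv2.imwrite('pics/g2.png',np.hstack([A,B]))
E
```

```text
time: 4.3
tool_pos: [0.613, -0.1977, 0.0822]
tool_rot: [-0.001, -0.127, 0.992, 0.0]
force: [-0.5, 0.1, -0.1]
grip_width: 0.0343
grasp_force: 0.0
[[0.6139, -0.198, 0.008], [0.6139, -0.198, 0.0165], array([ 0.61301208, -0.19763821,  0.08200427])]
```

View pics/g2.png

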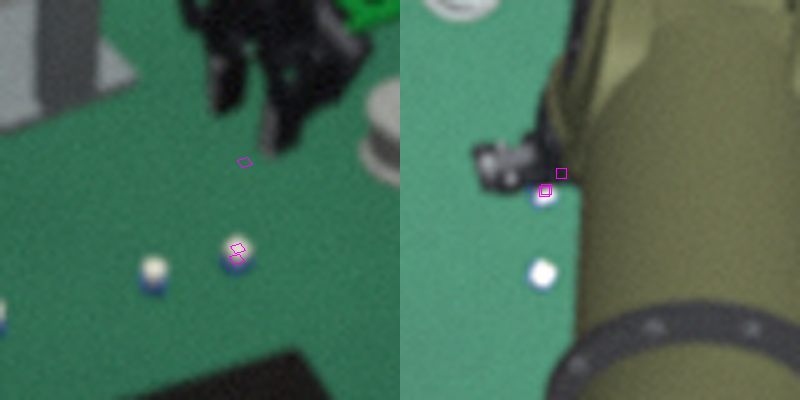

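The switch still stands unmoved at (237,250), and the fingertips look well short of the marked TCP. I'll measure the real fingertip height from the depth image.

Run:
```python
from h import *
g=load('side');P=cloud(g);o=manip.get_obs();t=o['tool_pos'];print(t)
d=np.linalg.norm(P[...,:2]-t[:2],axis=-1)
m=(d<.06)&(P[...,2]>.06)&(P[...,2]<.2)
q=P[m]; Rt=rot(o['tool_rot']); L=(q-t)@Rt*1000
for a in range(-70,20,5):
    s=(L[:,2]>=a)&(L[:,2]<a+5)
    if s.any(): print(a,s.sum(),'x',L[s,0].min().round(),L[s,0].max().round(),'y',np.sort(L[s,1])[::max(1,s.sum()//8)].round())
```

```text
[ 0.61301208 -0.19763821  0.08200427]
-70 17 x -10.0 12.0 y [-33. -30. -27.  16.  18.  20.  21.  25.  31.]
-65 20 x -8.0 12.0 y [-31. -29. -23.  15.  15.  17.  18.  18.  19.  20.]
-60 21 x -11.0 11.0 y [-32. -28. -27. -24. -18.  14.  16.  17.  17.  18.  25.]
-55 22 x -11.0 12.0 y [-33. -28. -23. -21. -18.  15.  17.  17.  18.  20.  29.]
-50 27 x -10.0 11.0 y [-33. -32. -30. -28. -24.  16.  17.  18.  19.]
-45 26 x -13.0 11.0 y [-32. -30. -25. -20.  15.  16.  17.  18.  22.]
-40 21 x -12.0 11.0 y [-31. -30. -30. -27. -24. -20.  16.  17.  17.  19.  31.]
-35 18 x -9.0 10.0 y [-30. -29. -24. -23.  16.  16.  16.  19.  23.]
-30 13 x -8.0 10.0 y [-24. -24. -21. -18.  15.  17.  17.  17.  17.  17.  18.  19.  24.]
```

```bash
python3 -m pendant '[[[0,0,0],[0,0,0],0.7],[[0,0,0],[0,0,0],0.7],[[0,0,0],[0,0,0],0.7],[[0,0,0],[0,0,0],0.7]]'
cat > tip.py <<'E'
from h import *
g=grab('side');P=cloud(g);o=manip.get_obs();t=o['tool_pos']
d=np.linalg.norm(P[...,:2]-t[:2],axis=-1)
q=P[(d<.06)&(P[...,2]>.05)&(P[...,2]<.2)]; L=(q-t)@rot(o['tool_rot'])*1000
print(t,o['grip_width'],'tip',np.sort(L[:,2])[-12:].round(1))
k=L[:,2]>-50; print('y',np.sort(L[k,1])[::8].round())
E
python3 tip.py
python3 -m pendant '[[[0,0,0],[0,0,0],1],[[0,0,0],[0,0,0],1],[[0,0,0],[0,0,0],1],[[0,0,0],[0,0,0],1]]'
python3 tip.py
```

```text
time: 4.8
tool_pos: [0.6138, -0.1979, 0.0832]
tool_rot: [-0.0, -0.127, 0.992, 0.0]
force: [-0.3, 0.7, 0.1]
grip_width: 0.013
grasp_force: 0.0
[ 0.61383179 -0.19789642  0.08331455] 0.01293494744911105 tip [-29.9 -29.6 -29.5 -29.1 -28.8 -28.4 -27.3 -26.7 -26.  -25.7 -24.  -23.7]
y [-22. -20. -18. -15. -13. -12.  -6.   5.   6.   7.  10.  16.]
time: 5.25
tool_pos: [0.6139, -0.1979, 0.0834]
tool_rot: [0.0, -0.127, 0.992, -0.0]
force: [-0.9, -0.7, -0.1]
grip_width: 0.0003
grasp_force: 0.0
[ 0.61384631 -0.19790084  0.08339579] 0.00017807807214182357 tip [-32.7 -32.6 -32.6 -32.4 -31.6 -29.7 -29.  -28.8 -28.4 -27.8 -26.7 -25. ]
y [-15. -14. -13.  -9.  -7.  -6.   0.   4.]
```

Even shut, the tips look about 24 mm short of the reported TCP. A gentle touch on bare bench will settle it.

```bash
python3 -m pendant '[[[-0.1,-0.03,0],[0,0,0],1],[[-0.1,-0.03,0.1],[0,0,0],1],[[-0.1,-0.03,0.24],[0,0,0],1],[[-0.1,-0.03,0.25],[0,0,0],1],[[-0.1,-0.03,0.25],[0,0,0],1]]'
python3 -m pendant '[[[0,0,0.01],[0,0,0],1],[[0,0,0.02],[0,0,0],1],[[0,0,0.02],[0,0,0],1]]'
python3 tip.py
python3 -c "
from h import *
g=load('side');save(g,'touch',(255,190,335,270),7)"
```

```text
time: 5.8
tool_pos: [0.6444, -0.1989, 0.0078]
tool_rot: [-0.001, -0.127, 0.992, 0.0]
force: [-0.3, -1.1, 0.7]
grip_width: -0.0001
grasp_force: 0.0
time: 6.1
tool_pos: [0.6457, -0.1993, 0.0035]
tool_rot: [0.001, -0.127, 0.992, -0.0]
force: [-0.3, -0.8, 0.4]
grip_width: -0.0002
grasp_force: 0.0
[ 0.64561036 -0.19923931  0.00343511] -0.00013286916119220103 tip [-52.2 -52.1 -51.4 -51.  -50.3 -50.1 -49.9 -49.3 -49.2 -48.5 -48.2 -47.3]
y [-13.]
```

View pics/touch.png

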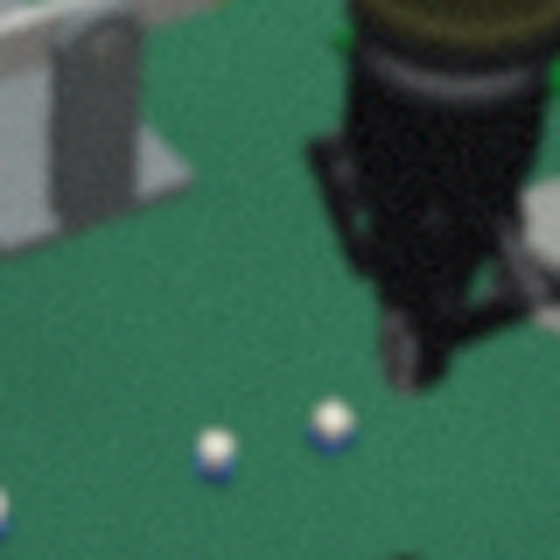

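The shut fingertip at (412,388) appears to hover clear of the bench. I'll continue down in small guarded steps.

```bash
python3 -c "
from h import *
g=load('side');print(proj(g,[[.6456,-.1992,.0034],[.6456,-.1992,.025]]))"
for i in 1; do python3 -m pendant '[[[0,0,0.01],[0,0,0],1],[[0,0,0.02],[0,0,0],1],[[0,0,0.02],[0,0,0],1]]'; done
python3 -m pendant '[[[0,0,0.01],[0,0,0],1],[[0,0,0.01],[0,0,0],1]]'
python3 -m pendant '[[[0,0,0.01],[0,0,0],1],[[0,0,0.01],[0,0,0],1]]'
```

```text
[[311.94346775 249.90743346]
 [312.62043472 244.47043187]]
time: 6.45
tool_pos: [0.6448, -0.199, -0.0041]
tool_rot: [-0.0, -0.127, 0.992, 0.0]
force: [0.1, -0.3, -1.2]
grip_width: -0.0004
grasp_force: 0.0
time: 6.65
tool_pos: [0.6449, -0.199, -0.0071]
tool_rot: [-0.0, -0.127, 0.992, 0.0]
force: [0.2, -0.3, 0.1]
grip_width: -0.0001
grasp_force: 0.0
time: 6.85
tool_pos: [0.6449, -0.199, -0.0101]
tool_rot: [-0.0, -0.127, 0.992, 0.0]
force: [0.6, -0.1, 0.2]
grip_width: 0.0001
grasp_force: 0.0
```

No contact at a reported -10 mm, so there is a real offset. I'll keep stepping down.

```bash
python3 -m pendant '[[[0,0,0.01],[0,0,0],1],[[0,0,0.01],[0,0,0],1]]' | egrep 'pos|force: \['
python3 -m pendant '[[[0,0,0.007],[0,0,0],1],[[0,0,0.007],[0,0,0],1]]'| egrep 'pos|force: \['
python3 -m pendant '[[[0,0,0.007],[0,0,0],1],[[0,0,0.007],[0,0,0],1]]'| egrep 'pos|force: \['
```

```text
tool_pos: [0.6449, -0.199, -0.013]
force: [0.3, -0.0, -0.3]
tool_pos: [0.645, -0.199, -0.015]
force: [0.6, -1.0, 0.1]
tool_pos: [0.645, -0.199, -0.0171]
force: [-0.2, -0.4, -0.1]
```

```bash
python3 -m pendant '[[[0,0,0.007],[0,0,0],1],[[0,0,0.007],[0,0,0],1]]' | egrep 'pos|force: \['
```

```text
tool_pos: [0.6449, -0.199, -0.0192]
force: [0.1, 0.9, 0.2]
```

```bash
python3 -m pendant '[[[0,0,0.007],[0,0,0],1],[[0,0,0.007],[0,0,0],1]]' | egrep 'pos|force: \['
python3 -m pendant '[[[0,0,0.005],[0,0,0],1],[[0,0,0.005],[0,0,0],1]]' | egrep 'pos|force: \['
```

```text
tool_pos: [0.645, -0.199, -0.0213]
force: [0.6, 0.6, -0.5]
tool_pos: [0.645, -0.199, -0.0228]
force: [1.4, 0.3, -0.3]
```

```bash
python3 -m pendant '[[[0,0,0.005],[0,0,0],1],[[0,0,0.005],[0,0,0],1]]' | egrep 'pos|force: \['
python3 -m pendant '[[[0,0,0.005],[0,0,0],1],[[0,0,0.005],[0,0,0],1]]' | egrep 'pos|force: \['
```

```text
tool_pos: [0.6452, -0.1991, -0.0229]
force: [-2.1, 0.8, 8.7]
tool_pos: [0.6452, -0.1991, -0.023]
force: [-6.5, 3.0, 18.7]
```

Run:
```python
from h import *
g=grab('side');t=manip.get_obs()['tool_pos'];print(t)
cv2.imwrite('pics/touch2.png',draw(g,(280,215,340,265),10,[t+rectp(.004,.011,.0243)]))
```

```text
[ 0.64522899 -0.19915516 -0.02298907]
```

View pics/touch2.png

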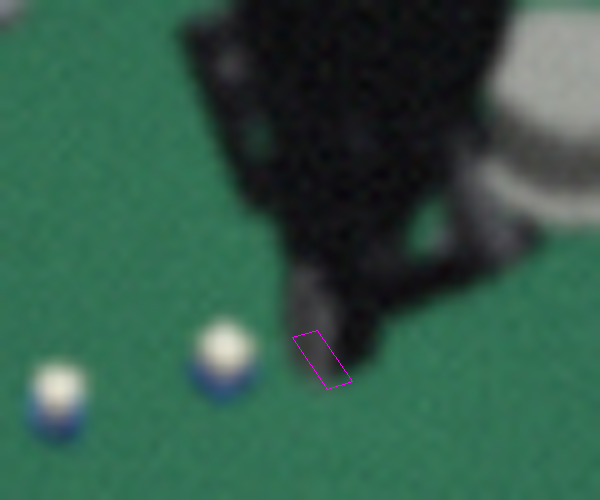

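Contact came at a reported z of -22.8 mm, so the true fingertip is 22.8 mm behind the reported TCP. I'll put that into the helper and retry S1.

```bash
sed -i 's/o=manip.get_obs();Rt=rot(o\[.tool_rot.\]);c,s/p=np.array(p)-[0,0,.0228];o=manip.get_obs();Rt=rot(o["tool_rot"]);c,s/' h.py
python3 -m pendant '[[[0,0,-0.13],[0,0,0],0.2],[[0,0,-0.13],[0,0,0],0.2],[[0,0,-0.13],[0,0,0],0.2],[[0.1,0.03,-0.13],[0,0,0],0.2],[[0.1,0.03,-0.13],[0,0,0],0.2],[[0.1,0.03,-0.13],[0,0,0],0.2]]' | egrep 'pos|width'
python3 -c "
from h import *
plan([.6143,-.1968,.009],np.radians(14))"
```

```text
tool_pos: [0.6129, -0.1979, 0.0127]
grip_width: 0.0342
plan [-0.0055  0.0025  0.0884] [ 0.0002 -0.0005  0.003 ] at [ 0.6129 -0.1979  0.0127] w 0.0342 F [-0.3  0.3  0.1] t 9.1
```

```bash
python3 -m pendant '[[[-0.004,0.0025,0.05],[0,0,0],0.2],[[-0.004,0.0025,0.088],[0,0,0],0.2],[[-0.004,0.0025,0.088],[0,0,0],0.2],[[-0.004,0.0025,0.088],[0,0,0],1],[[-0.004,0.0025,0.088],[0,0,0],1],[[-0.004,0.0025,0.088],[0,0,0],1],[[-0.004,0.0025,0.088],[0,0,0],1],[[-0.004,0.0025,0.088],[0,0,0],1]]'
python3 -m pendant '[[[0,0,-0.1],[0,0,0],1],[[0,0,-0.25],[0,0,0],1],[[0,0,-0.4],[0,0,0],1],[[0,0,-0.4],[0,0,0],1]]'
python3 -c "
from h import *
plan(fx(C,TH,[-.036,0,.05])[0],TH)
g=grab('side');t=manip.get_obs()['tool_pos']+[0,0,.0228];u,v=proj(g,t)[0].astype(int)
cv2.imwrite('pics/held.png',draw(g,(u-30,v-25,u+30,v+25),10,[t+rectp(.004,.004,0)]))"
```

```text
time: 9.9
tool_pos: [0.615, -0.197, -0.0126]
tool_rot: [0.0, -0.127, 0.992, -0.0]
force: [-0.5, 0.6, 0.1]
grip_width: 0.0078
grasp_force: 58.6
time: 10.3
tool_pos: [0.6188, -0.198, 0.1142]
tool_rot: [0.005, -0.127, 0.992, -0.002]
force: [0.4, -1.3, -0.1]
grip_width: 0.008
grasp_force: 58.7
plan [ 0.0734  1.0509 -0.0505] [-0.0017  0.0033  0.0308] at [ 0.6188 -0.198   0.1142] w 0.008 F [ 0.4 -1.3 -0.1] t 10.3
```

View pics/held.png

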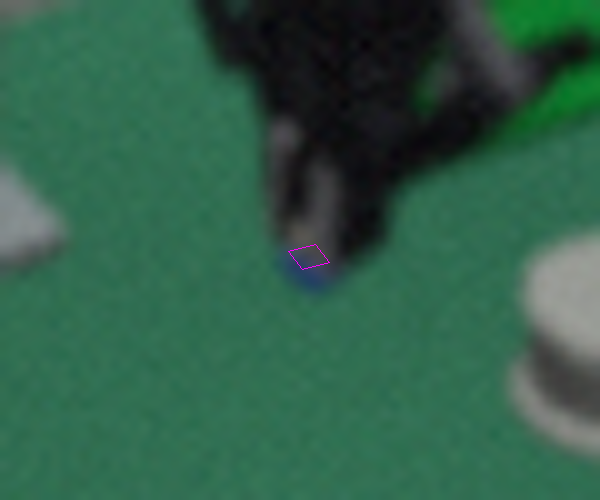

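The switch is held upright directly under the tip at (310,270). I'll carry it to the first pocket, x -36.

```bash
python3 -m pendant '[[[0,0.1,-0.1],[0,0,0.031],1],[[0.035,0.5,-0.1],[0,0,0.031],1],[[0.035,0.52,-0.1],[0,0,0.031],1],[[0.035,0.52,-0.1],[0,0,0.031],1],[[0.035,0.52,-0.1],[0,0,0.031],1],[[0.035,0.52,-0.1],[0,0,0.031],1]]' | egrep 'pos|width'
python3 -c "
from h import *
plan(fx(C,TH,[-.036,0,.05])[0],TH)"
```

```text
tool_pos: [0.565, -0.0484, 0.1365]
grip_width: 0.0079
plan [0.0756 0.5185 0.0308] [-0.0001 -0.0003  0.0003] at [ 0.565  -0.0484  0.1365] w 0.0079 F [-0.  -0.8  0.3] t 10.95
```

```bash
python3 -m pendant '[[[0.076,0.518,0.03],[0,0,0],1],[[0.076,0.518,0.03],[0,0,0],1],[[0.076,0.518,0.03],[0,0,0],1],[[0.076,0.518,0.03],[0,0,0],1],[[0.076,0.518,0.03],[0,0,0],1],[[0.076,0.518,0.03],[0,0,0],1],[[0.076,0.518,0.03],[0,0,0],1]]' | egrep 'pos|width'
python3 -c "
from h import *
plan(fx(C,TH,[-.036,0,.0025])[0],TH)"
```

```text
tool_pos: [0.5195, 0.0987, 0.1279]
grip_width: 0.0078
plan [0.003  0.0108 0.1606] [-0.0004 -0.     -0.0014] at [0.5195 0.0987 0.1279] w 0.0078 F [ 0.4 -0.6  0.1] t 11.65
```

```bash
python3 -m pendant '[[[0.003,0.008,0.1],[0,0,0],1],[[0.003,0.008,0.11],[0,0,0],1],[[0.003,0.008,0.11],[0,0,0],1],[[0.003,0.008,0.11],[0,0,0],1]]' | egrep 'pos|width'
python3 -c "
from h import *
plan(fx(C,TH,[-.036,0,.0025])[0],TH)
f=grab('top');g=grab('side')
A=draw(f,(175,170,255,230),6.6,[fx(C,TH,rectp(.0105,.0105,0,-.036,0)),fx(C,TH,rectp(.007,.007,.006,-.036,0))])
B=draw(g,(205,150,265,210),6.6,[fx(C,TH,rectp(.0105,.0105,0,-.036,0))])
cv2.imwrite('pics/in1.png',np.hstack([A[:396,:400],B[:396]]))"
```

```text
tool_pos: [0.5181, 0.1029, 0.0958]
grip_width: 0.0083
plan [ 0.0005 -0.0042  0.0536] [-0.0001  0.0002 -0.0005] at [0.5181 0.1029 0.0958] w 0.0083 F [ 0.4  0.1 -0.6] t 12.05
```

View pics/in1.png

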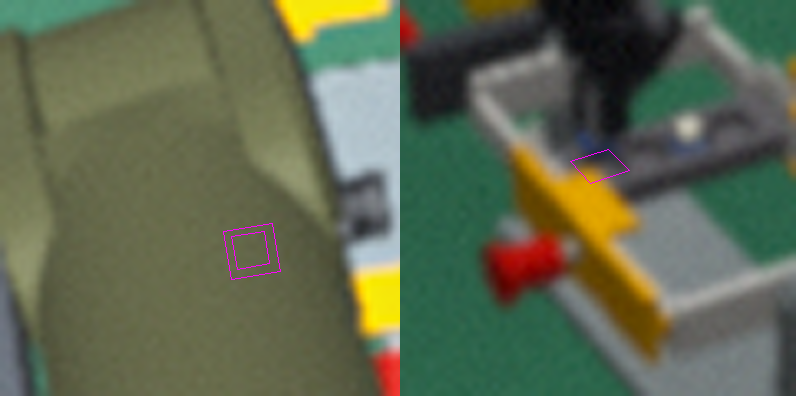

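The held switch's body at (588,143) lines up over the marked pocket, so I'll lower it and release.

```bash
python3 -m pendant '[[[0,-0.004,0.03],[0,0,0],1],[[0,-0.004,0.053],[0,0,0],1],[[0,-0.004,0.053],[0,0,0],1],[[0,-0.004,0.053],[0,0,0],1]]' | egrep 'pos|width|force:'
python3 -m pendant '[[[0,0,0],[0,0,0],0.4],[[0,0,0],[0,0,0],0.4],[[0,0,0],[0,0,0],0.4],[[0,0,-0.15],[0,0,0],0.4],[[0,0,-0.2],[0,0,0],0.3],[[0,0,-0.2],[0,0,0],0.3],[[0,0,-0.2],[0,0,0],0.3]]' | egrep 'pos|width|force:'
python3 -c "
from h import *
plan([.5636,-.195,.13],np.radians(-26))"
```

```text
tool_pos: [0.5173, 0.1024, 0.0789]
force: [-0.4, 0.7, -0.2]
grip_width: 0.008
grasp_force: 58.8
tool_pos: [0.5175, 0.1024, 0.1392]
force: [-0.6, 0.5, 0.1]
grip_width: 0.0298
grasp_force: 0.0
plan [ 0.0029 -1.0032  0.1066] [0.000e+00 1.000e-04 1.943e-01] at [0.5175 0.1024 0.1392] w 0.0298 F [-0.6  0.5  0.1] t 13.25
```

```bash
python3 -m pendant '[[[0.003,-0.5,0],[0,0,0.194],0.3],[[0.003,-1,0],[0,0,0.194],0.3],[[0.003,-1,0],[0,0,0.194],0.3],[[0.003,-1,0.1],[0,0,0.194],0.3],[[0.003,-1,0.1],[0,0,0.194],0.3],[[0.003,-1,0.1],[0,0,0.194],0.3],[[0.003,-1,0.1],[0,0,0.194],0.3],[[0.003,-1,0.1],[0,0,0.194],0.3],[[0.003,-1,0.1],[0,0,0.194],0.3]]' | egrep 'pos|width|force:'
python3 -c "
from h import *
plan([.5636,-.195,.035],np.radians(-26))
f=grab('top');g=grab('side')
A=draw(f,(175,170,255,230),6.6,[fx(C,TH,rectp(.0105,.0105,0,-.036,0)),fx(C,TH,rectp(.0105,.0105,0,.036,0))])
B=draw(g,(205,150,265,210),6.6,[fx(C,TH,rectp(.0105,.0105,0,-.036,0))])
cv2.imwrite('pics/in2.png',np.hstack([A[:396,:400],B[:396]]))"
```

```text
tool_pos: [0.5631, -0.1922, 0.1083]
force: [0.9, 0.5, 0.3]
grip_width: 0.0297
grasp_force: 0.0
plan [-0.0062 -0.0078  0.3203] [ 0.0002 -0.0007  0.0007] at [ 0.5631 -0.1922  0.1083] w 0.0297 F [0.9 0.5 0.3] t 14.15
```

View pics/in2.png

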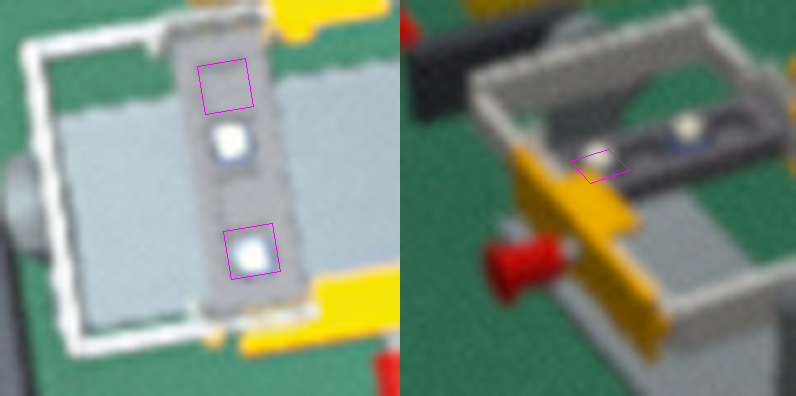

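S1 is seated in its pocket, with its cap at (253,257). All 14 pictures are now used, so from here I check numerically. Next is S2.

```bash
python3 -m pendant '[[[-0.005,-0.006,0.2],[0,0,0],0.2],[[-0.005,-0.006,0.32],[0,0,0],0.2],[[-0.005,-0.006,0.32],[0,0,0],0.2],[[-0.005,-0.006,0.32],[0,0,0],0.2],[[-0.005,-0.006,0.32],[0,0,0],0.2]]' | egrep 'pos|width'
python3 -c "
from h import *
plan([.5636,-.195,.009],np.radians(-26))"
```

```text
tool_pos: [0.5658, -0.1962, 0.0157]
grip_width: 0.0342
plan [0.0087 0.0004 0.0983] [0.0002 0.0011 0.0006] at [ 0.5658 -0.1962  0.0157] w 0.0342 F [1.1 0.7 0.4] t 14.75
```

```bash
python3 -m pendant '[[[0.006,0.002,0.07],[0,0,0],0.2],[[0.006,0.002,0.094],[0,0,0],0.2],[[0.006,0.002,0.094],[0,0,0],0.2],[[0.006,0.002,0.094],[0,0,0],1],[[0.006,0.002,0.094],[0,0,0],1],[[0.006,0.002,0.094],[0,0,0],1],[[0.006,0.002,0.094],[0,0,0],1],[[0.006,0.002,0.094],[0,0,0],1]]'| egrep 'pos|width|force:'
python3 -m pendant '[[[0,0,-0.1],[0,0,0],1],[[0,0,-0.25],[0,0,0],1],[[0,0,-0.4],[0,0,0],1],[[0,0,-0.5],[0,0,0],1],[[0,0,-0.5],[0,0,0],1]]'| egrep 'pos|width|force:'
python3 -c "
from h import *
plan(fx(C,TH,[-.012,0,.06])[0],TH)"
```

```text
tool_pos: [0.5636, -0.1953, -0.0136]
force: [-0.1, -0.3, 5.6]
grip_width: 0.0076
grasp_force: 58.7
tool_pos: [0.5655, -0.1962, 0.1405]
force: [0.3, -0.3, -0.9]
grip_width: 0.008
grasp_force: 58.7
plan [0.5109 0.8694 0.0075] [-0.0005  0.003  -0.1942] at [ 0.5655 -0.1962  0.1405] w 0.008 F [ 0.3 -0.3 -0.9] t 16.05
```

```bash
python3 -m pendant '[[[0.2,0.3,0],[0,0,-0.194],1],[[0.51,0.87,0],[0,0,-0.194],1],[[0.51,0.87,0],[0,0,-0.194],1],[[0.51,0.87,0],[0,0,-0.194],1],[[0.51,0.87,0],[0,0,-0.194],1],[[0.51,0.87,0],[0,0,-0.194],1],[[0.51,0.87,0],[0,0,-0.194],1],[[0.51,0.87,0],[0,0,-0.194],1],[[0.51,0.87,0],[0,0,-0.194],1],[[0.51,0.87,0],[0,0,-0.194],1]]' | egrep 'pos|width'
python3 -c "
from h import *
plan(fx(C,TH,[-.012,0,.018])[0],TH)"
```

```text
tool_pos: [0.5395, 0.1046, 0.1348]
grip_width: 0.0083
plan [-0.0083  0.0016  0.1321] [-0.0003 -0.0001 -0.001 ] at [0.5395 0.1046 0.1348] w 0.0083 F [-0.4  0.1  1. ] t 17.05
```

```bash
python3 -m pendant '[[[-0.008,0.002,0.13],[0,0,0],1],[[-0.008,0.002,0.13],[0,0,0],1],[[-0.008,0.002,0.13],[0,0,0],1],[[-0.008,0.002,0.13],[0,0,0],1],[[-0.008,0.002,0.13],[0,0,0],1]]' | egrep 'pos|width'
python3 -c "
from h import *
plan(fx(C,TH,[-.012,0,.002])[0],TH)"
```

```text
tool_pos: [0.5424, 0.1075, 0.0973]
grip_width: 0.0081
plan [ 0.0029 -0.0065  0.0603] [ 0.      0.0006 -0.0003] at [0.5424 0.1075 0.0973] w 0.0081 F [ 0.6  0.5 -0.8] t 17.55
```

```bash
python3 -m pendant '[[[0.002,-0.005,0.03],[0,0,0],1],[[0.002,-0.005,0.06],[0,0,0],1],[[0.002,-0.005,0.06],[0,0,0],1],[[0.002,-0.005,0.06],[0,0,0],1]]' | egrep 'pos|width|force:'
python3 -m pendant '[[[0,0,0],[0,0,0],0.4],[[0,0,0],[0,0,0],0.4],[[0,0,0],[0,0,0],0.4],[[0,0,-0.15],[0,0,0],0.4],[[0,0,-0.2],[0,0,0],0.3],[[0,0,-0.2],[0,0,0],0.3],[[0,0,-0.2],[0,0,0],0.3]]' | egrep 'pos|width|force:'
python3 -c "
from h import *
plan([.467,-.1928,.13],np.radians(-25))"
```

```text
tool_pos: [0.541, 0.1059, 0.0774]
force: [-0.3, -0.4, -0.6]
grip_width: 0.008
grasp_force: 58.8
tool_pos: [0.5411, 0.106, 0.1378]
force: [0.3, -0.9, -0.8]
grip_width: 0.0299
grasp_force: 0.0
plan [ 0.3994 -0.9453  0.1021] [-0.000e+00  1.000e-04  1.888e-01] at [0.5411 0.106  0.1378] w 0.0299 F [ 0.3 -0.9 -0.8] t 18.65
```

```bash
python3 -m pendant '[[[0.2,-0.5,0],[0,0,0.189],0.3],[[0.4,-0.945,0],[0,0,0.189],0.3],[[0.4,-0.945,0],[0,0,0.189],0.3],[[0.4,-0.945,0.1],[0,0,0.189],0.3],[[0.4,-0.945,0.1],[0,0,0.189],0.3],[[0.4,-0.945,0.1],[0,0,0.189],0.3],[[0.4,-0.945,0.1],[0,0,0.189],0.3],[[0.4,-0.945,0.1],[0,0,0.189],0.3],[[0.4,-0.945,0.1],[0,0,0.189],0.3],[[0.4,-0.945,0.1],[0,0,0.189],0.2]]' | egrep 'pos|width'
python3 -c "
from h import *
plan([.467,-.1928,.035],np.radians(-25))
"
```

```text
tool_pos: [0.4677, -0.1905, 0.1079]
grip_width: 0.0343
plan [-0.0013 -0.0081  0.3189] [ 0.0003 -0.0001  0.0008] at [ 0.4677 -0.1905  0.1079] w 0.0343 F [-0.3 -0.  -0.6] t 19.65
```

```bash
python3 -m pendant '[[[-0.001,-0.006,0.2],[0,0,0],0.2],[[-0.001,-0.006,0.32],[0,0,0],0.2],[[-0.001,-0.006,0.32],[0,0,0],0.2],[[-0.001,-0.006,0.32],[0,0,0],0.2],[[-0.001,-0.006,0.32],[0,0,0],0.2]]' | egrep 'pos|width'
python3 -c "
from h import *
plan([.467,-.1928,.0095],np.radians(-25))"
```

```text
tool_pos: [0.4681, -0.1943, 0.0141]
grip_width: 0.0345
plan [0.0057 0.003  0.0913] [0.0001 0.001  0.0001] at [ 0.4681 -0.1943  0.0141] w 0.0345 F [0.3 0.1 0.4] t 20.15
```

```bash
python3 -m pendant '[[[0.004,0.003,0.07],[0,0,0],0.2],[[0.004,0.003,0.089],[0,0,0],0.2],[[0.004,0.003,0.089],[0,0,0],0.2],[[0.004,0.003,0.089],[0,0,0],1],[[0.004,0.003,0.089],[0,0,0],1],[[0.004,0.003,0.089],[0,0,0],1],[[0.004,0.003,0.089],[0,0,0],1],[[0.004,0.003,0.089],[0,0,0],1]]'| egrep 'pos|width|force:'
python3 -m pendant '[[[0,0,-0.1],[0,0,0],1],[[0,0,-0.25],[0,0,0],1],[[0,0,-0.4],[0,0,0],1],[[0,0,-0.5],[0,0,0],1],[[0,0,-0.5],[0,0,0],1]]'| egrep 'pos|width|force:'
python3 -c "
from h import *
plan(fx(C,TH,[.036,0,.06])[0],TH)"
```

```text
tool_pos: [0.4665, -0.1935, -0.0134]
force: [-0.7, 0.0, 7.4]
grip_width: 0.008
grasp_force: 58.7
tool_pos: [0.4682, -0.1943, 0.1402]
force: [0.0, 0.5, 0.4]
grip_width: 0.008
grasp_force: 58.8
plan [0.0684 1.0986 0.0102] [-0.0006  0.0028 -0.1893] at [ 0.4682 -0.1943  0.1402] w 0.008 F [0.  0.5 0.4] t 21.45
```

```bash
python3 -m pendant '[[[0.02,0.3,0],[0,0,0],1],[[0.034,0.55,0],[0,0,0],1],[[0.034,0.55,0],[0,0,0],1],[[0.034,0.55,0],[0,0,-0.189],1],[[0.034,0.55,0],[0,0,-0.189],1],[[0.034,0.55,0],[0,0,-0.189],1],[[0.034,0.55,0],[0,0,-0.189],1],[[0.034,0.55,0],[0,0,-0.189],1]]' | egrep 'pos|width'
python3 -c "
from h import *
plan(fx(C,TH,[.036,0,.06])[0],TH)"
```

```text
tool_pos: [0.5259, -0.0394, 0.1348]
grip_width: 0.0086
plan [-0.2887  0.4681 -0.0079] [ 0.0001 -0.0003  0.0005] at [ 0.5259 -0.0394  0.1348] w 0.0086 F [ 0.1  0.5 -0.2] t 22.25
```

```bash
python3 -m pendant '[[[-0.289,0.468,-0.01],[0,0,0],1],[[-0.289,0.468,-0.01],[0,0,0],1],[[-0.289,0.468,-0.01],[0,0,0],1],[[-0.289,0.468,-0.01],[0,0,0],1],[[-0.289,0.468,-0.01],[0,0,0],1],[[-0.289,0.468,0.1],[0,0,0],1],[[-0.289,0.468,0.124],[0,0,0],1],[[-0.289,0.468,0.124],[0,0,0],1],[[-0.289,0.468,0.124],[0,0,0],1]]' | egrep 'pos|width'
python3 -c "
from h import *
plan(fx(C,TH,[.036,0,.002])[0],TH)"
```

```text
tool_pos: [0.5903, 0.1118, 0.0988]
grip_width: 0.0081
plan [0.0027 0.0042 0.0652] [-0.0001  0.     -0.0008] at [0.5903 0.1118 0.0988] w 0.0081 F [ 0.4  0.  -0.3] t 23.15
```

```bash
python3 -m pendant '[[[0.002,0.003,0.03],[0,0,0],1],[[0.002,0.003,0.065],[0,0,0],1],[[0.002,0.003,0.065],[0,0,0],1],[[0.002,0.003,0.065],[0,0,0],1]]' | egrep 'pos|width|force:'
python3 -m pendant '[[[0,0,0],[0,0,0],0.4],[[0,0,0],[0,0,0],0.4],[[0,0,0],[0,0,0],0.4],[[0,0,-0.15],[0,0,0],0.4],[[0,0,-0.25],[0,0,0],0.3],[[0,0,-0.25],[0,0,0],0.3],[[0,0,-0.25],[0,0,0],0.3]]' | egrep 'pos|width|force:'
python3 -c "
from h import *
plan([.507,-.329,.13],np.radians(-8.5))"
```

```text
tool_pos: [0.5891, 0.1136, 0.0783]
force: [0.5, 0.3, 0.0]
grip_width: 0.0078
grasp_force: 58.9
tool_pos: [0.5896, 0.1137, 0.1542]
force: [-0.5, 0.3, -1.2]
grip_width: 0.0299
grasp_force: 0.0
plan [ 0.5024 -1.4147  0.156 ] [0.0001 0.0005 0.0971] at [0.5896 0.1137 0.1542] w 0.0299 F [-0.5  0.3 -1.2] t 24.25
```

```bash
python3 -m pendant '[[[0.25,-0.5,0],[0,0,0.097],0.1],[[0.3,-0.7,0],[0,0,0.097],-0.2],[[0.3,-0.7,0],[0,0,0.097],-0.5],[[0.3,-0.7,0],[0,0,0.097],-0.5],[[0.3,-0.7,0],[0,0,0.097],-0.5],[[0.3,-0.7,0],[0,0,0.097],-0.5],[[0.3,-0.7,0],[0,0,0.097],-0.5]]' | egrep 'pos|width'
cat > caps.py <<'E'
from h import *
f=grab('top');g=grab('side')
for F,n in((f,'top'),(g,'side')):
    hsv=cv2.cvtColor(F['pixels'],cv2.COLOR_RGB2HSV);H,S,V=[hsv[...,i].astype(int) for i in range(3)]
    def rc(m,z,lab,mn,box,fr=None):
        b=np.zeros(H.shape,np.uint8); uv=proj(F,box);cv2.fillConvexPoly(b,cv2.convexHull(np.round(uv).astype(np.int32)),1)
        k,l,st,cc=cv2.connectedComponentsWithStats((m&(b>0)).astype(np.uint8))
        for i in range(1,k):
            if st[i,4]>=mn:
                q=ray(F,np.argwhere(l==i)[:,::-1],z); r=cv2.minAreaRect((q[:,:2]*1000).astype(np.float32))
                e=q.mean(0)
                if fr: d=e[:2]-C[:2]; e=np.array([d@[np.cos(TH),np.sin(TH)],d@[-np.sin(TH),np.cos(TH)],0])
                print(n,lab,st[i,4],'cen',(e*1000).round(1)[:2],'rect',np.round(r[0],1),np.round(r[1],1),round(r[2],1))
    rc((S<(70 if n=='top' else 110))&(V>(190 if n=='top' else 140)),.1075,'cap',4,fx(C,TH,rectp(.05,.016,.0075)),1)
    rc((H<16)&(H>3)&(S>150)&(V>100),.018,'orange',60,np.array([[.36,-.2,.01],[.75,-.2,.01],[.75,-.5,.01],[.36,-.5,.01]]))
    rc((H<16)&(H>3)&(S>150)&(V>100),.114,'orangeF',60,fx(C,TH,rectp(.08,.07,.014)),1)
E
python3 caps.py; python3 -c "
from h import *
plan([.507,-.329,.13],np.radians(-8.5))"
```

```text
tool_pos: [0.5324, -0.1081, 0.1525]
grip_width: 0.064
top cap 28 cen [34.1 -0.1] rect [585.8 112.7] [14.1 14.3] 90.0
top cap 27 cen [11.   0.9] rect [563.1 109.9] [14.1 14.2] 89.9
top cap 32 cen [-15.6  -0.2] rect [537.5 104.3] [14.  14.2] 89.9
top cap 34 cen [-38.9  -0.8] rect [515.4 100.9] [17.8 15.6] 13.8
top orange 187 cen [ 549.6 -348.1] rect [ 550.9 -348.9] [ 46.5 124.4] 81.6
side cap 9 cen [11.8 -1.1] rect [565.5 109.1] [17.1  6.4] 69.6
side cap 9 cen [34.2 -2.1] rect [588.  109.8] [11.5  9.6] 69.4
side cap 9 cen [-14.3  -1.4] rect [539.8 103.7] [11.3  6.4] 70.4
side cap 14 cen [-38.1  -2.5] rect [516.1  97.8] [16.7  9.5] 71.0
side orange 757 cen [ 550.6 -351.6] rect [ 551.4 -351.4] [ 48.3 123.1] 81.8
plan [-0.0222 -0.7476  0.1514] [ 0.0003 -0.0004  0.0007] at [ 0.5332 -0.1062  0.1528] w 0.0639 F [ 0.  -0.7  0.8] t 25.05
```

All four switches are in their pockets. The orange tray has been knocked to (0.551, -0.350) and still has yaw -8.3°, so I'll pick it up there.

```bash
python3 -c "
from h import *
plan([.551,-.350,.07],np.radians(-8.3))"
```

```text
plan [-0.1778 -0.7956  0.3512] [ 0.0003 -0.0004 -0.0005] at [ 0.5332 -0.1062  0.1528] w 0.0639 F [ 0.  -0.7  0.8] t 25.05
```

```bash
python3 -m pendant '[[[-0.178,-0.796,0.1],[0,0,0],-0.5],[[-0.178,-0.796,0.1],[0,0,0],-0.5],[[-0.178,-0.796,0.1],[0,0,0],-0.5],[[-0.178,-0.796,0.1],[0,0,0],-0.5],[[-0.178,-0.796,0.35],[0,0,0],-0.5],[[-0.178,-0.796,0.35],[0,0,0],-0.5],[[-0.178,-0.796,0.35],[0,0,0],-0.5],[[-0.178,-0.796,0.35],[0,0,0],-0.5],[[-0.178,-0.796,0.35],[0,0,0],-0.5]]' | egrep 'pos|width'
python3 -c "
from h import *
plan([.551,-.350,.006],np.radians(-8.3))"
```

```text
tool_pos: [0.5528, -0.3499, 0.0502]
grip_width: 0.0642
plan [ 0.0064 -0.0014  0.2232] [ 0.0001  0.0007 -0.0001] at [ 0.5528 -0.3499  0.0502] w 0.0642 F [ 0.4 -0.5  1.1] t 25.95
```

```bash
python3 -m pendant '[[[0.004,0,0.12],[0,0,0],-0.5],[[0.004,0,0.2],[0,0,0],-0.5],[[0.004,0,0.218],[0,0,0],-0.5],[[0.004,0,0.218],[0,0,0],-0.5],[[0.004,0,0.218],[0,0,0],1],[[0.004,0,0.218],[0,0,0],1],[[0.004,0,0.218],[0,0,0],1],[[0.004,0,0.218],[0,0,0],1],[[0.004,0,0.218],[0,0,0],1]]' | egrep 'pos|width|force:|rot'
python3 -m pendant '[[[0,0,-0.15],[0,0,0],1],[[0,0,-0.3],[0,0,0],1],[[0,0,-0.45],[0,0,0],1],[[0,0,-0.6],[0,0,0],1],[[0,0,-0.6],[0,0,0],1],[[0,0,-0.6],[0,0,0],1]]' | egrep 'pos|width|force:'
python3 -c "
from h import *
plan(fx(C,TH,[0,0,.06])[0],TH)"; python3 tip.py >/dev/null; sed -n 1,1p h.py >/dev/null; python3 caps.py | grep orange
```

```text
tool_pos: [0.5512, -0.352, -0.0143]
tool_rot: [0.002, 0.074, 0.997, -0.001]
force: [-1.0, 1.5, 7.2]
grip_width: 0.0382
grasp_force: 60.9
tool_pos: [0.5502, -0.3521, 0.1654]
force: [-0.2, -0.3, -2.0]
grip_width: 0.0379
grasp_force: 61.0
plan [0.2149 1.5163 0.091 ] [-0.0006  0.001  -0.0972] at [ 0.5502 -0.3521  0.1654] w 0.0379 F [-0.2 -0.3 -2. ] t 27.45
top orange 61 cen [ 621.8 -403. ] rect [ 620.  -406.2] [39.7 41.4] 76.3
top orange 96 cen [ 533.2 -392.5] rect [ 533.1 -396.8] [49.9 65.2] 81.8
side orange 177 cen [ 693.5 -225.8] rect [ 690.2 -222.7] [42.8 61.1] 83.7
side orange 160 cen [ 601.2 -216.5] rect [ 603.2 -217.2] [27.3 75.2] 87.8
```

```bash
python3 -m pendant '[[[0.1,0.7,-0.05],[0,0,-0.05],1],[[0.107,0.76,-0.05],[0,0,-0.097],1],[[0.107,0.76,-0.05],[0,0,-0.097],1],[[0.107,0.76,-0.05],[0,0,-0.097],1],[[0.107,0.76,-0.05],[0,0,-0.097],1],[[0.107,0.76,-0.05],[0,0,-0.097],1],[[0.107,0.76,-0.05],[0,0,-0.097],1],[[0.107,0.76,-0.05],[0,0,-0.097],1]]' | egrep 'pos|width'
cat > held.py <<'E'
from h import *
import sys
dz=float(sys.argv[1]) # plane offset from true tip to measured plane
for n in('top','side'):
    f=grab(n);o=manip.get_obs();t=o['tool_pos']+[0,0,.0228]
    hsv=cv2.cvtColor(f['pixels'],cv2.COLOR_RGB2HSV);H,S,V=[hsv[...,i].astype(int) for i in range(3)]
    m=(H<16)&(H>3)&(S>150)&(V>90)
    q=ray(f,np.argwhere(m)[:,::-1],t[2]+dz);L=(q-t)@rot(o['tool_rot'])*1000
    L=L[(abs(L[:,0])<80)&(abs(L[:,1])<40)]
    print(n,len(L),'x',np.percentile(L[:,0],[0,1,99,100]).round(1),'y',np.percentile(L[:,1],[1,99]).round(1))
E
python3 held.py .0095
python3 -c "
from h import *
plan(fx(C,TH,[0,0,.06])[0],TH)"
```

```text
tool_pos: [0.5509, -0.1228, 0.1773]
grip_width: 0.0384
top 13 x [-57.3 -57.3 -44.2 -43.9] y [13.7 19.7]
side 425 x [-59.9 -58.8  64.3  66.1] y [-33.9  18.6]
plan [-0.1268  0.7574  0.1341] [-0.0001 -0.0004 -0.0009] at [ 0.5511 -0.123   0.1775] w 0.038 F [-0.1 -0.  -1.6] t 28.5
```

The tray is centred in the grip to within about 1 mm. Next I'll move above the nest.

```bash
python3 -m pendant '[[[-0.127,0.757,0.05],[0,0,0],1],[[-0.127,0.757,0.05],[0,0,0],1],[[-0.127,0.757,0.05],[0,0,0],1],[[-0.127,0.757,0.05],[0,0,0],1],[[-0.127,0.757,0.05],[0,0,0],1],[[-0.127,0.757,0.134],[0,0,0],1],[[-0.127,0.757,0.134],[0,0,0],1],[[-0.127,0.757,0.134],[0,0,0],1],[[-0.127,0.757,0.134],[0,0,0],1]]' | egrep 'pos|width'
python3 -c "
from h import *
plan(fx(C,TH,[0,0,.028])[0],TH)"
```

```text
tool_pos: [0.5545, 0.1072, 0.1388]
grip_width: 0.0382
plan [0.0025 0.0008 0.1119] [-0.0002  0.0003 -0.001 ] at [0.5545 0.1072 0.1388] w 0.0382 F [ 0.   0.7 -1.7] t 29.4
```

```bash
python3 -m pendant '[[[0.002,0,0.1],[0,0,0],1],[[0.002,0,0.11],[0,0,0],1],[[0.002,0,0.11],[0,0,0],1],[[0.002,0,0.11],[0,0,0],1]]' | egrep 'pos|width'
python3 held.py .0095
python3 -c "
from h import *
plan(fx(C,TH,[0,0,.0055])[0],TH)"
```

```text
tool_pos: [0.5539, 0.1085, 0.1062]
grip_width: 0.0379
plan [ 0.0017 -0.0042  0.0785] [ 0.      0.0006 -0.0003] at [0.554  0.1086 0.1063] w 0.038 F [-0.3  1.1 -1.1] t 29.85Traceback (most recent call last):
  File "held.py", line 10, in <module>
    print(n,len(L),'x',np.percentile(L[:,0],[0,1,99,100]).round(1),'y',np.percentile(L[:,1],[1,99]).round(1))
                       ~~~~~~~~~~~~~^^^^^^^^^^^^^^^^^^^^^
    return _quantile_unchecked(
        a, q, axis, out, overwrite_input, method, keepdims, weights)
    return _ureduce(a,
                    func=_quantile_ureduce_func,
    ...<5 lines>...
                    overwrite_input=overwrite_input,
                    method=method)
    r = func(a, **kwargs)
    result = _quantile(arr,
                       quantiles=q,
    ...<2 lines>...
                       out=out,
                       weights=wgt)
    slices_having_nans = np.isnan(arr[-1, ...])
                                  ~~~^^^^^^^^^
IndexError: index -1 is out of bounds for axis 0 with size 0
```

```bash
python3 -m pendant '[[[0.001,-0.004,0.02],[0,0,0],1],[[0.001,-0.004,0.04],[0,0,0],1],[[0.001,-0.004,0.055],[0,0,0],1],[[0.001,-0.004,0.055],[0,0,0],1]]' | egrep 'pos|width|force:'
python3 -m pendant '[[[0,0,0.012],[0,0,0],1],[[0,0,0.022],[0,0,0],1],[[0,0,0.022],[0,0,0],1]]' | egrep 'pos|width|force:'
python3 -c "
from h import *
plan(fx(C,TH,[0,0,.0045])[0],TH)"
```

```text
tool_pos: [0.5524, 0.1074, 0.0876]
force: [-0.3, -0.6, -1.2]
grip_width: 0.0382
grasp_force: 61.0
tool_pos: [0.5531, 0.1076, 0.0818]
force: [0.0, 0.2, -1.2]
grip_width: 0.0383
grasp_force: 61.1
plan [-0.002  -0.0012  0.0003] [-0.      0.     -0.0001] at [0.5531 0.1076 0.0818] w 0.0383 F [ 0.   0.2 -1.2] t 30.55
```

```bash
python3 -m pendant '[[[0,0,0.002],[0,0,0],1],[[0,0,0.002],[0,0,0],-0.4],[[0,0,0.002],[0,0,0],-0.4],[[0,0,0.002],[0,0,0],-0.4],[[0,0,-0.1],[0,0,0],-0.4],[[0,0,-0.25],[0,0,0],-0.4],[[0,0,-0.35],[0,0,0],-0.4],[[0,0,-0.35],[0,0,0],-0.4]]' | egrep 'pos|width|force:'
python3 -c "
from h import *
plan(fx(C,TH,[-.101,-.055,.06])[0],TH)"
python3 held.py 0 2>&1 | tail -1
```

```text
tool_pos: [0.5555, 0.1081, 0.1914]
force: [0.1, 0.7, -0.1]
grip_width: 0.06
grasp_force: 0.0
plan [ 0.3445 -0.1854  0.1779] [ 0.0002  0.0026 -0.0002] at [0.5555 0.1081 0.1914] w 0.06 F [ 0.1  0.7 -0.1] t 31.35
IndexError: index -1 is out of bounds for axis 0 with size 0
```

```bash
python3 -m pendant '[[[0.341,-0.185,0],[0,0,0],-0.1],[[0.341,-0.185,0],[0,0,0],-0.1],[[0.341,-0.185,0],[0,0,0],-0.1],[[0.341,-0.185,0.1],[0,0,0],-0.1],[[0.341,-0.185,0.178],[0,0,0],-0.1],[[0.341,-0.185,0.178],[0,0,0],-0.1],[[0.341,-0.185,0.178],[0,0,0],-0.1]]' | egrep 'pos|width|force:'
python3 - <<'E'
from h import *
plan(fx(C,TH,[-.100,-.055,-.015])[0],TH)
for n in ('side','top'):
    f=grab(n);P=cloud(f);hsv=cv2.cvtColor(f['pixels'],cv2.COLOR_RGB2HSV);H,S,V=[hsv[...,i].astype(int) for i in range(3)]
    m=(H<16)&(H>3)&(S>150)&(V>90)
    q=P[m];d=(q-C)@np.array([[np.cos(TH),-np.sin(TH),0],[np.sin(TH),np.cos(TH),0],[0,0,1]])*1000
    k=(abs(d[:,0])<70)&(abs(d[:,1])<40); d=d[k]; print(n,len(d))
    if len(d):
        for a in range(-60,60,20):
            s=d[(d[:,0]>=a)&(d[:,0]<a+20)]
            if len(s): print(a,len(s),'y',np.percentile(s[:,1],[2,50,98]).round(1),'z',np.percentile(s[:,2],[50,90]).round(1))
E
```

```text
tool_pos: [0.4601, 0.0367, 0.1331]
force: [-0.3, -0.4, 0.7]
grip_width: 0.0471
grasp_force: 0.0
plan [-1.220e-02  2.000e-04  2.362e-01] [ 0.     -0.0007 -0.0001] at [0.4601 0.0367 0.1331] w 0.0471 F [-0.3 -0.4  0.7] t 32.1
side 315
-60 24 y [-20.2  -7.7   8.4] z [14.6 16. ]
-40 55 y [-23.  -12.1  12.6] z [14.4 16.5]
-20 65 y [-23.3  -7.8  17. ] z [13.9 16.4]
0 57 y [-22.4 -11.3  18. ] z [13.8 16.1]
20 58 y [-22.   -8.1  17.9] z [14.  16.3]
40 56 y [-22.1  -9.3  17.2] z [14.2 16.3]
top 46
-60 1 y [-18.4 -18.4 -18.4] z [424.3 424.3]
-20 16 y [-18.3  -2.4  15.6] z [14.9 17.3]
0 5 y [-19.9 -18.6  14.3] z [15.7 17.1]
20 6 y [-19.5 -18.5  17.4] z [13.6 17.7]
40 11 y [-21.1 -11.3  18.1] z [13.5 15.7]
```

The orange tray lies flat at +14 mm in the nest. Now I'll grip the knob.

```bash
python3 -m pendant '[[[-0.01,0,0.12],[0,0,0],-0.1],[[-0.01,0,0.23],[0,0,0],-0.1],[[-0.01,0,0.234],[0,0,0],-0.1],[[-0.01,0,0.234],[0,0,0],-0.1]]' | egrep 'pos|width|force:'
python3 -m pendant '[[[0,0,0],[0,0,0],1],[[0,0,0],[0,0,0],1],[[0,0,0],[0,0,0],1],[[0,0,0],[0,0,0],1],[[0,0,0],[0,0,0],1]]' | egrep 'pos|width|force:'
python3 -c "
from h import *
plan(fx(C,TH,[-.100,-.055,-.015])[0],TH)"
```

```text
tool_pos: [0.4638, 0.0373, 0.0639]
force: [0.4, -0.1, 1.9]
grip_width: 0.047
grasp_force: 0.0
tool_pos: [0.4645, 0.0391, 0.0651]
force: [-2.6, 6.0, 6.1]
grip_width: 0.0202
grasp_force: 58.4
plan [ 0.004  -0.0055  0.0097] [0.0005 0.001  0.0003] at [0.4645 0.0391 0.0651] w 0.0202 F [-2.6  6.   6.1] t 33.1
```

```bash
python3 -m pendant '[[[0.015,0.005,0],[0,0,0],1],[[0.034,0.005,0],[0,0,0],1],[[0.034,0.005,0],[0,0,0],1],[[0.034,0.005,0],[0,0,0],1]]' | egrep 'pos|width|force:'
python3 -c "
from h import *
plan(fx(C,TH,[-.109,-.022,-.013])[0],TH)"
```

```text
tool_pos: [0.4559, 0.038, 0.0651]
force: [4.0, 3.4, 7.0]
grip_width: 0.0203
grasp_force: 59.0
plan [0.0054 0.1038 0.0029] [ 0.0001  0.0021 -0.    ] at [0.4559 0.038  0.0651] w 0.0203 F [4.  3.4 7. ] t 33.5
```

```bash
python3 -m pendant '[[[0.003,0.03,0],[0,0,0],1],[[0.003,0.06,0],[0,0,0],1],[[0.003,0.09,0],[0,0,0],1],[[0.003,0.112,0],[0,0,0],1],[[0.003,0.112,0],[0,0,0],1],[[0.003,0.112,0],[0,0,0],1]]' | egrep 'pos|width|force:'
python3 -c "
from h import *
o=manip.get_obs()
plan(fx(C,TH,[-.109,-.022,-.013])[0],TH)"
```

```text
tool_pos: [0.4501, 0.0707, 0.065]
force: [5.3, 1.7, 6.8]
grip_width: 0.0199
grasp_force: 59.0
plan [ 0.0031 -0.0068  0.0028] [ 0.0001  0.0021 -0.0002] at [0.4501 0.0707 0.065 ] w 0.0199 F [5.3 1.7 6.8] t 34.1
```

Slid 33.5 mm with the knob pulled 9 mm. Now I'll let the pin go home and release.

```bash
python3 -m pendant '[[[-0.015,0,0],[0,0,0],1],[[-0.033,0,0],[0,0,0],1],[[-0.033,0,0],[0,0,0],1]]' | egrep 'pos|width|force:'
python3 -m pendant '[[[0,0,0],[0,0,0],-0.1],[[0,0,0],[0,0,0],-0.1],[[0,0,0],[0,0,0],-0.1],[[0,0,-0.15],[0,0,0],-0.1],[[0,0,-0.3],[0,0,0],-0.1],[[0,0,-0.4],[0,0,0],-0.1],[[0,0,-0.4],[0,0,0],-0.1]]' | egrep 'pos|width|force:'
python3 - <<'E'
from h import *
plan(fx(C,TH,[-.07,.157,.1])[0],TH)
f=grab('side');g=load('side');hsv=cv2.cvtColor(f['pixels'],cv2.COLOR_RGB2HSV);H,S,V=[hsv[...,i].astype(int) for i in range(3)]
m=((H<5)|(H>172))&(S>150)
q=ray(f,np.argwhere(m)[:,::-1],.105);d=(q-C)@np.array([[np.cos(TH),-np.sin(TH),0],[np.sin(TH),np.cos(TH),0],[0,0,1]])*1000
k=(abs(d[:,1]+20)<50)&(d[:,0]<-60)&(d[:,0]>-150); print('knob fixture',d[k].mean(0),d[k].min(0),d[k].max(0),k.sum())
E
```

```text
tool_pos: [0.4592, 0.072, 0.0649]
force: [2.1, 1.7, 9.4]
grip_width: 0.0199
grasp_force: 59.2
tool_pos: [0.4588, 0.0719, 0.187]
force: [1.2, -0.3, -0.2]
grip_width: 0.0469
grasp_force: 0.0
plan [-0.0969  0.5904  0.0333] [-0.      0.0021 -0.0002] at [0.4588 0.0719 0.187 ] w 0.0469 F [ 1.2 -0.3 -0.2] t 35.1
knob fixture [-105.39256063  -26.99839763    5.        ] [-123.57375718  -44.9903017     5.        ] [-86.29400312  -9.7237687    5.        ] 67
```

The knob is home at x -105 and moved +32 mm, so it is latched. Next is the crank, with the tool turned 90°.

```bash
python3 -c "
from h import *
print(manip.get_obs()['joint_positions'].round(2))
plan(fx(C,TH,[-.07,.157,.06])[0],TH+np.pi/2)
plan(fx(C,TH,[-.07,.157,.06])[0],TH-np.pi/2)"
```

```text
[-0.12  0.28 -0.12  1.95  0.04  0.91  1.47]
plan [-0.1006  0.5906  0.1591] [-0.0009  0.0008 -0.5002] at [0.4577 0.0717 0.1848] w 0.047 F [ 0.6 -0.3 -0.1] t 35.15
plan [-0.1006  0.5906  0.1591] [0.0008 0.0009 0.4998] at [0.4577 0.0717 0.1848] w 0.047 F [ 0.6 -0.3 -0.1] t 35.15
```

```bash
python3 -m pendant '[[[-0.1,0.59,0],[0,0,0.5],-0.1],[[-0.1,0.59,0],[0,0,0.5],-0.1],[[-0.1,0.59,0],[0,0,0.5],-0.1],[[-0.1,0.59,0],[0,0,0.5],-0.1],[[-0.1,0.59,0],[0,0,0.5],-0.1],[[-0.1,0.59,0],[0,0,0.5],-0.1],[[-0.1,0.59,0],[0,0,0.5],-0.1],[[-0.1,0.59,0],[0,0,0.5],-0.1],[[-0.1,0.59,0],[0,0,0.5],-0.1],[[-0.1,0.59,0],[0,0,0.5],-0.1]]' | egrep 'pos|width|force:'
python3 -c "
from h import *
plan(fx(C,TH,[-.07,.157,.04])[0],TH-np.pi/2)"
```

```text
tool_pos: [0.4579, 0.2505, 0.1814]
force: [0.3, -0.3, 0.3]
grip_width: 0.0471
grasp_force: 0.0
plan [0.0016 0.0085 0.2139] [-0.001   0.0005  0.0334] at [0.4579 0.2505 0.1814] w 0.0471 F [ 0.3 -0.3  0.3] t 36.15
```

```bash
python3 -m pendant '[[[0.0016,0.0085,0],[0,0,0.033],-0.1],[[0.0016,0.0085,0.1],[0,0,0.033],-0.1],[[0.0016,0.0085,0.214],[0,0,0.033],-0.1],[[0.0016,0.0085,0.214],[0,0,0.033],-0.1],[[0.0016,0.0085,0.214],[0,0,0.033],-0.1]]' | egrep 'pos|width|force:'
python3 -c "
from h import *
plan(fx(C,TH,[-.07,.157,-.014])[0],TH-np.pi/2)"
```

```text
tool_pos: [0.4604, 0.2516, 0.1183]
force: [0.6, 0.8, 1.1]
grip_width: 0.047
grasp_force: 0.0
plan [-0.0002 -0.001   0.1835] [-0.001   0.0005  0.0023] at [0.4604 0.2516 0.1183] w 0.047 F [0.6 0.8 1.1] t 36.65
```

```bash
python3 -m pendant '[[[0,-0.001,0.1],[0,0,0.002],-0.1],[[0,-0.001,0.183],[0,0,0.002],-0.1],[[0,-0.001,0.183],[0,0,0.002],-0.1],[[0,-0.001,0.183],[0,0,0.002],-0.1]]' | egrep 'pos|width|force:'
python3 -m pendant '[[[0,0,0],[0,0,0],1],[[0,0,0],[0,0,0],1],[[0,0,0],[0,0,0],1],[[0,0,0],[0,0,0],1],[[0,0,0],[0,0,0],1]]' | egrep 'pos|width|force:'
python3 -c "
from h import *
plan(fx(C,TH,[-.07,.157,-.014])[0],TH-np.pi/2)"
```

```text
tool_pos: [0.4616, 0.2524, 0.0653]
force: [-0.4, -0.6, -0.1]
grip_width: 0.0469
grasp_force: 0.0
tool_pos: [0.4608, 0.2526, 0.0654]
force: [-2.9, -0.7, 7.2]
grip_width: 0.0114
grasp_force: 58.5
plan [-0.0034 -0.0033  0.0075] [ 0.0002 -0.0003  0.0004] at [0.4608 0.2526 0.0654] w 0.0114 F [-2.9 -0.7  7.2] t 37.55
```

```bash
python3 -m pendant '[[[0,0.0035,-0.0405],[0,0,0],1],[[0,0.0141,-0.08],[0,0,0],1],[[0,0.0313,-0.1167],[0,0,0],1],[[0,0.0546,-0.15],[0,0,0],1],[[0,0.0833,-0.1787],[0,0,0],1],[[0,0.0833,-0.1787],[0,0,0],1]]' | egrep 'pos|width|force:'
python3 -c "
from h import *
a=np.radians(50)
plan(fx(C,TH,[-.07*np.cos(a),.157,-.012+.07*np.sin(a)])[0],TH-np.pi/2)"
```

```text
tool_pos: [0.4855, 0.2564, 0.1191]
force: [-6.3, -0.4, 4.7]
grip_width: 0.0115
grasp_force: 60.6
plan [-0.0031 -0.0034  0.001 ] [-0.     -0.0002  0.0003] at [0.4855 0.2564 0.1191] w 0.0115 F [-6.3 -0.4  4.7] t 38.15
```

```bash
python3 -m pendant '[[[0,0.0334,-0.0234],[0,0,0],1],[[0,0.0896,-0.0467],[0,0,0],1],[[0,0.15,-0.0546],[0,0,0],1],[[0,0.2104,-0.0467],[0,0,0],1],[[0,0.2667,-0.0234],[0,0,0],1],[[0,0.315,0.0137],[0,0,0],1],[[0,0.3521,0.062],[0,0,0],1],[[0,0.3754,0.1183],[0,0,0],1],[[0,0.3827,0.1624],[0,0,0],1],[[0,0.3834,0.175],[0,0,0],1]]' | egrep 'pos|width|force:'
python3 -m pendant '[[[0,0,0.003],[0,0,0],1],[[0,0,0.003],[0,0,0],1],[[0,0,0.003],[0,0,0],1]]' | egrep 'pos|width|force:'
python3 -c "
from h import *
plan(fx(C,TH,[.07,.157,-.012])[0],TH-np.pi/2)"
```

```text
tool_pos: [0.5993, 0.2739, 0.065]
force: [-6.5, -4.5, 20.3]
grip_width: 0.0116
grasp_force: 62.5
tool_pos: [0.5992, 0.274, 0.0655]
force: [-2.0, -3.3, 7.2]
grip_width: 0.0113
grasp_force: 61.2
plan [-0.0018 -0.0034  0.0009] [0.0003 0.     0.0004] at [0.5992 0.274  0.0655] w 0.0113 F [-2.  -3.3  7.2] t 39.45
```

The frame is turned over. I'll release, rise, and go to the knob on the far side.

```bash
python3 -m pendant '[[[0,0,0],[0,0,0],-0.1],[[0,0,0],[0,0,0],-0.1],[[0,0,0],[0,0,0],-0.1],[[0,0,-0.15],[0,0,0],-0.1],[[0,0,-0.3],[0,0,0],-0.1],[[0,0,-0.4],[0,0,0],-0.1],[[0,0,-0.4],[0,0,0],-0.1],[[0,0,-0.4],[0,0,0],-0.1]]' | egrep 'pos|width|force:'
python3 - <<'E'
from h import *
plan(fx(C,TH,[.100,-.022,.1])[0],TH)
for n in('top','side'):
    f=grab(n);hsv=cv2.cvtColor(f['pixels'],cv2.COLOR_RGB2HSV);H,S,V=[hsv[...,i].astype(int) for i in range(3)]
    m=((H<5)|(H>172))&(S>150)
    q=ray(f,np.argwhere(m)[:,::-1],.105);d=(q-C)@np.array([[np.cos(TH),-np.sin(TH),0],[np.sin(TH),np.cos(TH),0],[0,0,1]])*1000
    for lab,k in(('knob',(abs(d[:,1]+20)<50)&(abs(d[:,0])<150)),('crank',(abs(d[:,1]-155)<50)&(abs(d[:,0])<110))): 
        if k.any(): print(n,lab,d[k].mean(0).round(1),d[k].min(0).round(1),d[k].max(0).round(1),k.sum())
E
```

```text
tool_pos: [0.5993, 0.2746, 0.1847]
force: [0.2, 0.8, -0.1]
grip_width: 0.0471
grasp_force: 0.0
plan [-0.6005  0.095   0.0249] [ 4.000e-04  1.000e-04 -4.995e-01] at [0.5993 0.2746 0.1847] w 0.0471 F [ 0.2  0.8 -0.1] t 40.25
top knob [104.4 -21.7   5. ] [ 89.3 -31.5   5. ] [118.8 -10.9   5. ] 72
top crank [ 69.3 144.9   5. ] [ 63.8 119.1   5. ] [ 74.6 172.8   5. ] 72
side knob [109.1 -26.1   5. ] [ 96.8 -45.1   5. ] [123.7 -10.7   5. ] 40
side crank [ 67.3 153.    5. ] [ 64.  139.2   5. ] [ 70.3 172.    5. ] 9
```

```bash
python3 -m pendant '[[[-0.6,0.095,0],[0,0,-0.5],-0.1],[[-0.6,0.095,0],[0,0,-0.5],-0.1],[[-0.6,0.095,0],[0,0,-0.5],-0.1],[[-0.6,0.095,0],[0,0,-0.5],-0.1],[[-0.6,0.095,0],[0,0,-0.5],-0.1],[[-0.6,0.095,0],[0,0,-0.5],-0.1],[[-0.6,0.095,0],[0,0,-0.5],-0.1],[[-0.6,0.095,0],[0,0,-0.5],-0.1],[[-0.6,0.095,0],[0,0,-0.5],-0.1],[[-0.6,0.095,0],[0,0,-0.5],-0.1]]' | egrep 'pos|width|force:'
python3 -c "
from h import *
plan(fx(C,TH,[.1,-.022,.05])[0],TH)"
```

```text
tool_pos: [0.6549, 0.1011, 0.1824]
force: [-0.7, 0.0, 1.4]
grip_width: 0.0471
grasp_force: 0.0
plan [-4.00e-03  1.00e-04  1.84e-01] [ 0.0001 -0.001  -0.0201] at [0.6549 0.1011 0.1824] w 0.0471 F [-0.7  0.   1.4] t 41.35
```

```bash
python3 -m pendant '[[[-0.004,0,0],[0,0,-0.02],-0.1],[[-0.004,0,0.1],[0,0,-0.02],-0.1],[[-0.004,0,0.184],[0,0,-0.02],-0.1],[[-0.004,0,0.184],[0,0,-0.02],-0.1],[[-0.004,0,0.184],[0,0,-0.02],-0.1]]' | egrep 'pos|width|force:'
python3 -c "
from h import *
plan(fx(C,TH,[.1,-.021,-.015])[0],TH)"
```

```text
tool_pos: [0.6564, 0.1012, 0.1282]
force: [-0.1, 1.0, 0.7]
grip_width: 0.0471
grasp_force: 0.0
plan [0.0009 0.0036 0.22  ] [ 0.     -0.0008 -0.002 ] at [0.6564 0.1012 0.1282] w 0.0471 F [-0.1  1.   0.7] t 41.85
```

```bash
python3 -m pendant '[[[0.001,0.003,0.12],[0,0,0],-0.1],[[0.001,0.003,0.215],[0,0,0],-0.1],[[0.001,0.003,0.22],[0,0,0],-0.1],[[0.001,0.003,0.22],[0,0,0],-0.1]]' | egrep 'pos|width|force:'
python3 -m pendant '[[[0,0,0],[0,0,0],1],[[0,0,0],[0,0,0],1],[[0,0,0],[0,0,0],1],[[0,0,0],[0,0,0],1],[[0,0,0],[0,0,0],1]]' | egrep 'pos|width|force:'
python3 -m pendant '[[[-0.015,0,0],[0,0,0],1],[[-0.033,0,0],[0,0,0],1],[[-0.033,0,0],[0,0,0],1],[[-0.033,0,0],[0,0,0],1]]' | egrep 'pos|width|force:'
python3 -c "
from h import *
plan(fx(C,TH,[.109,.011,-.015])[0],TH)"
```

```text
tool_pos: [0.657, 0.1023, 0.0642]
force: [0.3, 0.0, 0.5]
grip_width: 0.0468
grasp_force: 0.0
tool_pos: [0.6579, 0.1024, 0.0654]
force: [-0.3, -0.4, 6.8]
grip_width: 0.0196
grasp_force: 58.6
tool_pos: [0.6663, 0.1037, 0.0652]
force: [-4.4, -1.0, 9.2]
grip_width: 0.02
grasp_force: 58.9
plan [0.0062 0.1073 0.0099] [-0.      0.0002 -0.0021] at [0.6663 0.1037 0.0652] w 0.02 F [-4.4 -1.   9.2] t 43.15
```

```bash
python3 -m pendant '[[[-0.002,0.03,0],[0,0,0],1],[[-0.002,0.06,0],[0,0,0],1],[[-0.002,0.09,0],[0,0,0],1],[[-0.002,0.111,0],[0,0,0],1],[[-0.002,0.111,0],[0,0,0],1],[[-0.002,0.111,0],[0,0,0],1]]' | egrep 'pos|width|force:'
python3 -m pendant '[[[0.015,0,0],[0,0,0],1],[[0.034,0,0],[0,0,0],1],[[0.034,0,0],[0,0,0],1]]' | egrep 'pos|width|force:'
python3 -m pendant '[[[0,0,0],[0,0,0],-0.1],[[0,0,0],[0,0,0],-0.1],[[0,0,0],[0,0,0],-0.1],[[0,0,-0.15],[0,0,0],-0.1],[[0,0,-0.3],[0,0,0],-0.1],[[0,0,-0.4],[0,0,0],-0.1],[[0,0,-0.4],[0,0,0],-0.1]]' | egrep 'pos|width|force:'
```

```text
tool_pos: [0.6617, 0.1368, 0.0652]
force: [-4.5, -0.5, 9.6]
grip_width: 0.02
grasp_force: 59.1
tool_pos: [0.6528, 0.1355, 0.0654]
force: [-1.0, -0.7, 8.0]
grip_width: 0.0201
grasp_force: 59.1
tool_pos: [0.6543, 0.1358, 0.1883]
force: [0.8, 0.5, -0.6]
grip_width: 0.0471
grasp_force: 0.0
```

```bash
cat > kn.py <<'E'
from h import *
M=np.array([[np.cos(TH),-np.sin(TH),0],[np.sin(TH),np.cos(TH),0],[0,0,1]])
for n in('top','side'):
    f=grab(n);hsv=cv2.cvtColor(f['pixels'],cv2.COLOR_RGB2HSV);H,S,V=[hsv[...,i].astype(int) for i in range(3)]
    m=((H<5)|(H>172))&(S>150)
    q=ray(f,np.argwhere(m)[:,::-1],.105);d=(q-C)@M*1000
    k=(abs(d[:,1]-10)<50)&(abs(d[:,0])<150)
    if k.any(): print(n,'knob',d[k].mean(0).round(1),d[k].min(0).round(1),d[k].max(0).round(1),k.sum())
    P=cloud(f);d=(P-C)@M*1000
    k=(abs(d[...,0])<52)&(abs(d[...,1])<20)&(d[...,2]>5)&(d[...,2]<40)
    e=d[k]; 
    for a in range(-60,60,20):
        s=e[(e[:,0]>=a)&(e[:,0]<a+20)]
        if len(s): print(n,a,len(s),'z',np.percentile(s[:,2],[10,50,90]).round(1))
E
python3 kn.py
python3 -c "
from h import *
plan(fx(C,TH,[0,0,.08])[0],TH)"
```

```text
side knob [110.4   6.5   5. ] [ 98.3 -12.5   5. ] [125.7  21.7   5. ] 37
side -60 31 z [10.7 13.2 15.5]
side -40 49 z [ 9.3 12.6 14.8]
side -20 52 z [ 9.3 13.3 15.5]
side 0 53 z [ 9.3 13.  15.2]
side 20 52 z [ 7.2 12.6 15.1]
side 40 32 z [ 9.9 13.  14.7]
plan [ 0.3376 -0.0422  0.0873] [-0.      0.0002 -0.0022] at [0.6519 0.135  0.1835] w 0.0468 F [-0.2 -0.7 -0.8] t 44.85
```

The knob is at slide +66 and home, and the grey tray lies flat on top. Next I'll grip it.

```bash
python3 -m pendant '[[[0.338,-0.042,0],[0,0,0],-0.45],[[0.338,-0.042,0],[0,0,0],-0.45],[[0.338,-0.042,0],[0,0,0],-0.45],[[0.338,-0.042,0.087],[0,0,-0.002],-0.45],[[0.338,-0.042,0.16],[0,0,-0.002],-0.45],[[0.338,-0.042,0.187],[0,0,-0.002],-0.45],[[0.338,-0.042,0.187],[0,0,-0.002],-0.45]]' | egrep 'pos|width|force:'
python3 -c "
from h import *
plan(fx(C,TH,[0,0,.005])[0],TH)"
```

```text
tool_pos: [0.5524, 0.1071, 0.1252]
force: [-0.4, 0.3, 0.1]
grip_width: 0.0618
grasp_force: 0.0
plan [-0.005  -0.      0.1432] [-0.     -0.0013 -0.0001] at [0.5524 0.1071 0.1252] w 0.0618 F [-0.4  0.3  0.1] t 45.55
```

```bash
python3 -m pendant '[[[-0.004,0,0.07],[0,0,0],-0.45],[[-0.004,0,0.13],[0,0,0],-0.45],[[-0.004,0,0.14],[0,0,0],-0.45],[[-0.004,0,0.14],[0,0,0],-0.45]]' | egrep 'pos|width|force:'
python3 -m pendant '[[[0,0,0],[0,0,0],1],[[0,0,0],[0,0,0],1],[[0,0,0],[0,0,0],1],[[0,0,0],[0,0,0],1],[[0,0,-0.01],[0,0,0],1],[[0,0,-0.03],[0,0,0],1],[[0,0,-0.05],[0,0,0],1]]' | egrep 'pos|width|force:'
python3 -m pendant '[[[0,0,-0.05],[0,0,0],1],[[0,0,-0.1],[0,0,0],1],[[0,0,-0.2],[0,0,0],1],[[0,0,-0.3],[0,0,0],1],[[0,0,-0.3],[0,0,0],1]]' | egrep 'pos|width|force:'
python3 -c "
from h import *
plan([.528,-.331,.15],0)"
```

```text
tool_pos: [0.5548, 0.1077, 0.0853]
force: [-0.1, 0.4, -0.4]
grip_width: 0.0619
grasp_force: 0.0
tool_pos: [0.555, 0.1075, 0.1008]
force: [0.9, 0.3, -1.1]
grip_width: 0.0358
grasp_force: 60.2
tool_pos: [0.5565, 0.108, 0.1945]
force: [-0.8, -0.4, -1.1]
grip_width: 0.0357
grasp_force: 61.8
plan [ 0.3233 -1.4308  0.222 ] [0.0002 0.0021 0.0498] at [0.5565 0.108  0.1945] w 0.0357 F [-0.8 -0.4 -1.1] t 47.15
```

```bash
python3 -m pendant '[[[0.1,-0.5,0],[0,0,0.05],1],[[0.2,-0.95,0],[0,0,0.05],1],[[0.2,-0.95,0],[0,0,0.05],1],[[0.2,-0.95,0],[0,0,0.05],1],[[0.2,-0.95,0],[0,0,0.05],1],[[0.2,-0.95,0],[0,0,0.05],1],[[0.2,-0.95,0],[0,0,0.05],1],[[0.2,-0.95,0],[0,0,0.05],1]]' | egrep 'pos|width|force:'
cat > res.py <<'E'
from h import *
M=np.array([[np.cos(TH),-np.sin(TH),0],[np.sin(TH),np.cos(TH),0],[0,0,1]])
plan([.528,-.331,.06],0)
for n in('top','side'):
    f=grab(n);hsv=cv2.cvtColor(f['pixels'],cv2.COLOR_RGB2HSV);H,S,V=[hsv[...,i].astype(int) for i in range(3)]
    m=(S<90)&(V>130)
    for lab,m in (('blue',(H>98)&(H<130)&(S>70)),('white',m)):
        k,l,st,cc=cv2.connectedComponentsWithStats(m.astype(np.uint8))
        for i in range(1,k):
            q=ray(f,np.argwhere(l==i)[:,::-1],.107);d=((q-C)@M*1000).mean(0)
            if abs(d[0])<50 and abs(d[1])<20: print(n,lab,st[i,4],d[:2].round(1))
    P=cloud(f);m=(H<16)&(H>3)&(S>130)&(V>80);d=(P-C)@M*1000;k=m&(abs(d[...,0])<70)&(abs(d[...,1])<40);print(n,'orange',k.sum(),np.percentile(d[k][:,2],[10,50,90]).round(1) if k.any() else '')
E
python3 res.py
```

```text
tool_pos: [0.5389, -0.1842, 0.1895]
force: [0.3, 1.1, -0.8]
grip_width: 0.0355
grasp_force: 61.7
plan [ 0.0339 -0.4896  0.5073] [ 0.0002 -0.0005 -0.001 ] at [ 0.5389 -0.1842  0.1895] w 0.0355 F [ 0.3  1.1 -0.8] t 47.95
top blue 16 [28.4  1. ]
top blue 14 [4.  1.4]
top blue 16 [-19.6   1.9]
top blue 14 [-44.1   1.2]
top white 15 [29.7 -0.1]
top white 6 [ 5.5 -3.9]
top white 1 [9.  5.5]
top white 5 [-0.8  5.4]
top white 16 [-18.9   1.6]
top white 15 [-43.8   1.2]
top orange 143 [-11.9  -3.5   1.3]
side blue 6 [26.2 -7.3]
side blue 6 [ 4.  -7.7]
side blue 6 [-20.7  -6.6]
side blue 6 [-45.   -5.4]
side orange 231 [-10.2  -2.6   0.8]
```

All four switches show blue bodies up in the orange tray. Now I'll place the grey tray on the pad.

```bash
python3 -m pendant '[[[0.034,-0.49,0.1],[0,0,0],1],[[0.034,-0.49,0.1],[0,0,0],1],[[0.034,-0.49,0.1],[0,0,0],1],[[0.034,-0.49,0.3],[0,0,0],1],[[0.034,-0.49,0.5],[0,0,0],1],[[0.034,-0.49,0.507],[0,0,0],1],[[0.034,-0.49,0.507],[0,0,0],1],[[0.034,-0.49,0.507],[0,0,0],1]]' | egrep 'pos|width|force:'
python3 -c "
from h import *
plan([.528,-.331,.0125],0)"
```

```text
tool_pos: [0.5307, -0.329, 0.0386]
force: [0.5, -0.1, -0.4]
grip_width: 0.0354
grasp_force: 61.7
plan [ 0.0091 -0.0068  0.1629] [0.0002 0.0001 0.0006] at [ 0.5307 -0.329   0.0386] w 0.0354 F [ 0.5 -0.1 -0.4] t 48.85
```

```bash
python3 -m pendant '[[[0.006,-0.005,0.07],[0,0,0],1],[[0.006,-0.005,0.13],[0,0,0],1],[[0.006,-0.005,0.152],[0,0,0],1],[[0.006,-0.005,0.157],[0,0,0],1],[[0.006,-0.005,0.159],[0,0,0],1],[[0.006,-0.005,0.159],[0,0,0],1]]' | egrep 'pos|force:'
python3 -m pendant '[[[0,0,0.003],[0,0,0],1],[[0,0,0.003],[0,0,0],1]]' | egrep 'pos|force:'
```

```text
tool_pos: [0.5288, -0.3316, -0.0074]
force: [-1.6, 2.9, 6.3]
grasp_force: 63.8
tool_pos: [0.5289, -0.3316, -0.0076]
force: [-4.5, 3.8, 13.6]
grasp_force: 66.8
```

Contact, so I'll release, rise and check.

```bash
python3 -m pendant '[[[0,0,0],[0,0,0],-0.4],[[0,0,0],[0,0,0],-0.4],[[0,0,0],[0,0,0],-0.4],[[0,0,-0.15],[0,0,0],-0.4],[[0,0,-0.3],[0,0,0],-0.4],[[0,0,-0.5],[0,0,0],-0.4],[[0.1,0,-0.5],[0,0,0],-0.4],[[0.3,0.3,-0.5],[0,0,0],-0.4],[[0.3,0.5,-0.5],[0,0,0],-0.4],[[0.3,0.6,-0.5],[0,0,0],-0.4]]' | egrep 'pos|force:'
python3 - <<'E'
from h import *
for n in('top','side'):
    f=grab(n);P=cloud(f);hsv=cv2.cvtColor(f['pixels'],cv2.COLOR_RGB2HSV);H,S,V=[hsv[...,i].astype(int) for i in range(3)]
    b=np.zeros(H.shape,np.uint8);cv2.fillConvexPoly(b,cv2.convexHull(np.round(proj(f,np.array([.528,-.331,0])+rectp(.085,.06,.01))).astype(np.int32)),1)
    m=(b>0)&(V>75); q=ray(f,np.argwhere(m)[:,::-1],.018)
    r=cv2.minAreaRect((q[:,:2]*1000).astype(np.float32));print(n,m.sum(),np.round(r[0],1),np.round(r[1],1),r[2],'z',np.percentile(P[m][:,2],[10,50,90]).round(4))
E
python3 res.py; python3 kn.py | grep knob
```

```text
tool_pos: [0.4446, -0.1926, 0.1397]
force: [0.8, 1.4, -0.1]
grasp_force: 0.0
top 1626 [ 527.5 -328.6] [123.  171.8] 89.37971496582031 z [0.0168 0.5628 0.5918]
side 612 [ 532.2 -314.6] [ 77.2 154.8] 89.38360595703125 z [0.0166 0.0187 0.0205]
plan [-0.2739 -0.4847  0.3403] [ 0.001  -0.0003  0.0023] at [ 0.4449 -0.1865  0.1398] w 0.0598 F [ 0.8 -0.7  0.6] t 50.75
top blue 16 [28.4  1. ]
top blue 15 [4.3 1.7]
top blue 16 [-19.6   1.9]
top blue 14 [-44.1   1.2]
top white 14 [29.3  0.3]
top white 6 [ 5.5 -3.9]
top white 1 [9.  5.5]
top white 5 [-0.8  5.4]
top white 18 [-19.4   1.7]
top white 15 [-44.3   0.7]
top orange 146 [-11.6  -4.    1.6]
side blue 1 [44.8 12.1]
side blue 1 [-44.2  16.4]
side blue 1 [-38.1 -12.5]
side blue 1 [-48.6 -19. ]
side orange 14 [-10.2  -2.5   0.7]
top knob [103.9   9.7   5. ] [89.3  0.2  5. ] [118.3  20.3   5. ] 71
side knob [110.4   5.8   5. ] [ 98.3 -12.5   5. ] [125.7  21.7   5. ] 38
```

```bash
python3 -m pendant '[[[0,0,-0.3],[0,0,0],-0.4],[[0,0.2,-0.4],[0,0,0],-0.4],[[0,0.9,-0.4],[0,0,0],-0.4],[[0,0.9,-0.4],[0,0,0],-0.4],[[0,0.9,-0.4],[0,0,0],-0.4],[[0,0.9,-0.4],[0,0,0],-0.4],[[0,0.9,-0.4],[0,0,0],-0.4],[[0,0.9,-0.4],[0,0,0],-0.4],[[0,0.9,-0.4],[0,0,0],-0.4]]' | egrep 'pos|force:'
python3 - <<'E'
from h import *
for n in('top','side'):
    f=grab(n);P=cloud(f);hsv=cv2.cvtColor(f['pixels'],cv2.COLOR_RGB2HSV);H,S,V=[hsv[...,i].astype(int) for i in range(3)]
    m=(abs(P[...,0]-.528)<.085)&(abs(P[...,1]+.331)<.06)&(P[...,2]>.0105)&(P[...,2]<.04)
    m=cv2.morphologyEx(m.astype(np.uint8),cv2.MORPH_OPEN,np.ones((3,3),np.uint8))>0
    q=ray(f,np.argwhere(m)[:,::-1],.018)
    r=cv2.minAreaRect((q[:,:2]*1000).astype(np.float32));print(n,m.sum(),np.round(r[0],1),np.round(r[1],1),r[2],'z',np.percentile(P[m][:,2],[10,50,90]).round(4),'V',np.median(V[m]),np.median(S[m]))
E
```

```text
tool_pos: [0.447, 0.0763, 0.2593]
force: [-0.8, -0.4, -0.6]
grasp_force: 0.0
top 542 [ 524.  -333.2] [ 41.5 117.7] 89.5674819946289 z [0.0145 0.0181 0.0215] V 172.0 10.0
side 700 [ 525.3 -334.6] [ 46.2 121.8] 89.52405548095703 z [0.0158 0.0183 0.0205] V 98.0 10.0
```

```bash
python3 -c "
from cell import manip
print(manip.job_done())"
```

```text
the job is handed in; nothing more can be done
None
```

The job is handed in at about 51 s of the 210 s allowed: all four switches read pins-up in the orange tray in the fixture, the slide is at its last notch with the pin home, and the emptied grey tray lies flat near the middle of the black pad; `job_done()` returned no verdict, and these final checks were by measurement because all 14 picture views were used.

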